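# Set up the newton-meter rack

## Task

Set up the newton-meter rack for the next lesson: put the hook plate on the stand with its hooks to the front and press it down until all four snap standoffs have clicked through, then hang every newton meter from the wooden block on the plate, one to a hook. Before you let go of each meter, tug it gently straight down until its scale reads about 5 newtons, so that you know ring, hook and plate hold; the drag pointer keeps the reading. Leave the meters hanging still, and do not knock over the glassware.

Things in the scene. Friction and masses are not known exactly. Their poses are not given: they have to be found in the camera images.
- stand: fixed: steel base 125x270x12 mm; two 24 mm square uprights at x 12, y +-105; level beam 62 (x) x 240 (y), top at z 228 mm, with four white snap standoffs at x +-20, y +-95. Origin: centre of underside; -x is the front (to the robot), z up. The plate rests on their shoulders (19 mm wide, z 236); a pointed post rises 21 mm above each. More about them under hole_1.
- hook_plate: loose aluminium plate 70 (x) x 230 (y) x 8 mm, about 0.35 kg, flat on the worktop; four square 14 mm holes; three steel hooks on its front edge (-x). A wooden grip rib on top in the middle, 14 mm wide (x), 80 long (y), from 8 to 39 mm above the underside: take it from above across the 14 mm. Origin: centre of underside, z up. On the stand its x and y axes lie along the stand's.
- hole_1 (a point): centre, at the underside, of the plate's front left hole (plate x -20, y +95 mm); goes over the front left standoff. Each standoff post is 12 mm thick; its head has two sprung barbs, left and right (y), 19 mm over both at 9 to 11 mm above the shoulder, tapering to 8 at the tip. Going down the plate squeezes them (about 3 to 8 N a standoff); home, they snap out above it and hold it down.
- hole_2 (a point): front right hole (plate x -20, y -95 mm); goes over the front right standoff
- hole_3 (a point): back left hole (plate x +20, y +95 mm); goes over the back left standoff
- hole_4 (a point): back right hole (plate x +20, y -95 mm); goes over the back right standoff
- hook_1 (a point): seat of the left hook (plate x -50, y +85, z 7.5 mm): where the middle of the wire at the top of a hung ring rests. Hooks are 5 mm wire in the plate's x-z plane: from the front edge (x -35) to a dip here, wire centre 4.5 mm below this point, then up to a tip at x -58, its end 7.5 mm above this point. A ring goes on level from the front, over the tip, then down.
- hook_2 (a point): the same of the middle hook (plate y 0)
- hook_3 (a point): the same of the right hook (plate y -85 mm)
- meter_block: loose wooden block 66 (x) x 236 (y) x 55 mm, about 1 kg, with three sockets 16 x 28 mm, 45 deep, 80 mm apart along y, in which the meters stand upright with 1 mm of play all round (so they may lean a little); one may be empty. Origin: centre of underside; -x is its front, z up.
- meter_1: newton meter, 0.1 kg: flat white body 14 (x) x 26 (y) mm from z 12 to 132, lug below it (z 0 to 12), steel ring on a sprung pull rod above it. Origin: centre of the lug's underside, 10 mm above the worktop in the block; scale on -x. Take it by its narrow sides (26 mm), above the block. Ring in its y-z plane, 22 mm inside, 4 mm wire; hang it with its x along the plate's x. 2 or 3 are there.
- meter_2: another newton meter, exactly like meter_1
- meter_3: another newton meter, exactly like meter_1
- ring_1 (a point): middle of the wire at the top of the ring of meter_1; with the spring slack 162 mm above the meter's origin, along its z
- ring_2 (a point): middle of the wire at the top of the ring of meter_2; with the spring slack 162 mm above the meter's origin, along its z
- ring_3 (a point): middle of the wire at the top of the ring of meter_3; with the spring slack 162 mm above the meter's origin, along its z
- meter_1_rod (a joint): how far the pull rod of meter_1 is drawn out of its body, m: 0 slack, stop at 0.018. The spring pulls 1 N at 0 and 500 N/m more (5 N at 0.008); a meter hanging by itself stays near 0.
- meter_2_rod (a joint): how far the pull rod of meter_2 is drawn out of its body, m: 0 slack, stop at 0.018. The spring pulls 1 N at 0 and 500 N/m more (5 N at 0.008); a meter hanging by itself stays near 0.
- meter_3_rod (a joint): how far the pull rod of meter_3 is drawn out of its body, m: 0 slack, stop at 0.018. The spring pulls 1 N at 0 and 500 N/m more (5 N at 0.008); a meter hanging by itself stays near 0.
- meter_1_pointer (a joint): drag pointer of meter_1: pushed along by the rod, it stays at the greatest draw so far, m: 0 at the start, 0.008 at 5 N
- meter_2_pointer (a joint): drag pointer of meter_2: pushed along by the rod, it stays at the greatest draw so far, m: 0 at the start, 0.008 at 5 N
- meter_3_pointer (a joint): drag pointer of meter_3: pushed along by the rod, it stays at the greatest draw so far, m: 0 at the start, 0.008 at 5 N
- conical_flask: conical glass flask 82 mm wide, 125 mm tall, behind the block; to be left standing. Origin: centre of underside, z up.
- beaker_250: glass beaker 75 mm wide, 96 mm tall, to the left of the block; to be left standing. Origin: centre of underside, z up.

How it is judged:
By the outcome, as a careful person would: the job done as asked, in the order asked, and still so for the second after the job is handed in, with the robot touching nothing.
Of meter_1, meter_2, meter_3 only 2 to 3 are there at a start; the rules pass over those that are not, and their reading is None.
At some moment in a run one of hook_plate, meter_block may be knocked a few centimetres aside while the robot is not near it.
It also fails if it takes over 210 s, if anything falls off the work surface, if the arm or the gripper's body presses on something with over 40 N, if the wrist force passes 120 N, or if a joint passes its speed limit or range.

## Robot

A 6-joint arm with a two-finger parallel gripper is mounted at the origin on a cart in front of the work surface, level with it; the furniture and walls round the work are solid. World frame = base frame: x ahead of the robot, y to its left, z up, the work surface at z = 0. Lengths are in mm, angles in degrees, forces in N, time in s.
With the tool pointing down it reaches from about 350 to 850 mm from the base axis. Payload 8.1 kg.
Tool frame: the origin (TCP) lies midway between the tips of the shut fingers; the grasp point (between the pads) lies 19 mm behind it; z points along the fingers, y is the line along which they close (so a half turn about z gives the same grasp; the last joint's range is limited). The gripper opens to 85 mm and grips with 20 to 120 N. Pads are 22 mm wide; open, the fingers measure 114 mm over their backs; the gripper's body (76 mm by 85 mm) begins 54 mm behind the grasp point. The pads swing forward as they close: fully open they stand 13 mm farther back than shut.
Start: joints at [-69.351, 7.471, 85.268, -0, 87.261, -4.893], TCP at [258.728, -541.355, 211.192] pointing down, gripper open.
Joint ranges: [-169.43, 169.43], [-51.17, 129.36], [1.28, 143.12], [-76.62, 256.62], [0, 156.53], [-152.29, 152.29]. Speed limits (degrees/s): [136.94, 136.94, 159.86, 180, 180, 180].

## Interface

Orientations are given as [roll, pitch, yaw] about the fixed x, y, z axes, in that order (R = Rz(yaw) Ry(pitch) Rx(roll)).
In Python, from bench import sense, snapshot, camera_params, hand_in, masks_of, pinpoint gives the robot as it stands.
- The arm moves only by the tool step_arm, never from a script. Its argument "targets" is a list of rows, each an object with "angular": the turn, a rotation vector about the tool's x, y, z scaled (see below), a list of three; "dp": the shift along the tool's x, y, z scaled (see below), a list of three; "fingers": the closure, from 0 (fully open) to 1 (shut). A call has exactly 8 rows; each row is the pose to reach, as a shift and turn from the pose commanded when the call began, along the tool's axes at that moment, turning the shorter way round; what a row does not reach only later rows make up. The controller multiplies each number of a shift by 0.2 m and each number of a turn by 180 degrees. A row lasts 1/8 s, in which the tool goes at most 62.5 mm and 10.7 degrees, less where a joint would pass 70% of its speed; a pose out of reach is approached as far as the arm can. A call with a number of a shift or a turn outside -1 to 1 is refused whole. A call with a gripper value outside its range is refused whole. The fingers move at their own pace and stop on an object; "newtons" is the grip in N (left out, the last holds). Time passes only in rows, so rows that repeat a pose let the fingers close, or fill a call up. It gives the time, the measured TCP pose, the force, the opening and the grip force at its end, in the units of the state.
- sense(): the state, without advancing time (a new reading comes with each control period).
- snapshot(name): name is "scene" or "side" or "wrist"; returns the picture (384x512x3 uint8, blue, green, red); there is no depth.
- camera_params(name): a dict with "vfov" (degrees; the focal length in pixels is half the picture's height over the tangent of half this angle, whatever the lens; pixels are square), "cx", "cy" (the principal point, pixels), "R" (3x3) and "t" (3): a world point X has camera coordinates R X + t. Camera axes: x right, y down, z forward; pixel columns grow to the right and rows downward; lengths in mm; the calibration is good to about 2 mm. A picture is of the moment at which its call begins: read the wrist's pose just before it. camera_params takes no time and is no camera call; for the wrist camera it gives the pose at the moment of the call.
- hand_in(): hands the job in; it is judged then, once.
Trained networks look in the newest picture that a camera, given by its name, has taken for a name from the list of things; names that differ only in an ending like _2 or _b are one class to them, and where a whole thing is asked for, a point or a joint stands for the part that bears it (a point fixed in the world has none). Each returns a list of dicts, best first, with "conf" (0 to 1); they miss things now and then, are a little off and sometimes report something else, mostly with a low value. They report only what shows in the picture. A call takes as long as a camera call.
- masks_of(camera, label): "pixels" (384x512 bool, what is visible of it) and "at" ([column, row] in pixels, amid what is visible of it).
- pinpoint(camera, label): "at" ([column, row] in pixels: a listed point, or the origin of a listed thing).
The state is a dict: "time": time; "joint_pos": joint angles; "qd": joint speeds; "joint_efforts": joint torques, N m; "tool_pos": TCP position; "tcp_rot": TCP orientation; "ft_force": force on the tool from outside, world axes, zero at the start; "wrist_torque": the same for the moment, N m; "finger_gap": finger opening in mm; "grip_force": force on a finger pad.
Only numpy, scipy, OpenCV 4.12 (cv2) and the standard library are available. Lean on these libraries where they do the work, as an engineer would, in place of code of your own. Each camera call takes 0.05 s, during which the arm holds its last target. There are 200 camera calls.

## Working session

There is one attempt and no reset: what is moved stays moved. The work goes in short steps, Python scripts to look and compute and a tool call to move; the robot and the scene stay as the last step left them, time stands still between calls to the robot, and variables do not carry over. Pictures are saved under pics/ and viewed, at most 14 in all, crops included, and the job is handed in when it is done.

Besides the shell and the picture viewer there is one more tool, called by a JSON object that holds its "op" and its "data". step_arm: Moves the arm, as the interface text tells. Its arguments: {"type":"object","properties":{"targets":{"type":"array","items":{"type":"object","properties":{"angular":{"type":"array","items":{"type":"number","minimum":-1,"maximum":1}},"dp":{"type":"array","items":{"type":"number","minimum":-1,"maximum":1}},"fingers":{"type":"number"}}}},"newtons":{"type":"number"}},"required":["targets"]}

```bash
ls; mkdir -p pics
python3 - <<'E'
from bench import *
import cv2,numpy as np
a=snapshot("scene");b=snapshot("side")
cv2.imwrite("pics/a.png",a);cv2.imwrite("pics/b.png",b)
for n in("scene","side","wrist"):print(n,camera_params(n))
print(sense())
for n in("scene","side"):
  for l in("stand","hook_plate","hole_1","hook_1","meter_block","meter_1","ring_1","conical_flask","beaker_250"):
    print(n,l,[(np.round(d["at"],1).tolist(),round(d["conf"],2)) for d in pinpoint(n,l)])
E
```

```text
pics
scene {'vfov': 47.30320076141622, 'cx': 258.1867719885839, 'cy': 199.88616220690386, 'R': array([[-0.70316009, -0.71081993, -0.01734722],
       [-0.33309758,  0.35086644, -0.87517926],
       [ 0.62818142, -0.60961281, -0.48348767]]), 't': array([ 499.42289353,  246.06247946, 1020.15918555])}
side {'vfov': 57.30682938477835, 'cx': 254.24156139165552, 'cy': 188.85995884919606, 'R': array([[-0.96191116, -0.27320858,  0.0091652 ],
       [-0.17204323,  0.57899307, -0.79697437],
       [ 0.21243365, -0.76819535, -0.60394358]]), 't': array([ 559.75164937,  110.12444359, 1061.48546181])}
wrist {'vfov': 64.66551403785923, 'cx': 251.6922381582194, 'cy': 194.93728021132185, 'R': array([[ 0.43134528, -0.90218474, -0.00198817],
       [-0.8647873 , -0.41409104,  0.28402736],
       [-0.25706844, -0.12079451, -0.95881411]]), 't': array([-598.65497544,  -35.29228745,  378.85515581])}
{'time': 0.1, 'joint_pos': array([-6.93507431e+01,  7.51105449e+00,  8.53235655e+01,  2.69625711e-03,
        8.72605975e+01, -4.89466602e+00]), 'qd': array([ 0.0347024 , -0.0687024 , -0.15113281,  0.05775292, 
[... 1235 characters left out ...]
292.3, 189.3], 0.93), ([307.7, 188.5], 0.67), ([253.3, 146.6], 0.63), ([251.3, 191.5], 0.43)]
side hole_1 [([300.1, 210.2], 0.9), ([284.8, 177.0], 0.77), ([289.5, 207.0], 0.6)]
side hook_1 [([304.4, 172.2], 0.95), ([311.7, 203.5], 0.74), ([242.7, 263.6], 0.74), ([306.0, 188.8], 0.71), ([247.6, 189.2], 0.56)]
side meter_block [([240.5, 262.8], 0.69)]
side meter_1 [([250.5, 233.6], 0.6), ([239.8, 262.4], 0.56), ([229.7, 285.0], 0.52)]
side ring_1 [([308.1, 191.1], 0.58), ([251.9, 190.0], 0.57), ([241.0, 213.1], 0.44), ([231.4, 236.9], 0.37)]
side conical_flask [([171.4, 256.9], 0.85), ([301.8, 209.4], 0.5), ([249.8, 191.3], 0.42)]
side beaker_250 [([184.9, 338.4], 0.8), ([293.9, 175.8], 0.44)]
```

```bash
cat > h.py <<'E'
from bench import *
import cv2,numpy as np
from scipy.spatial.transform import Rotation as Ro
def f(p): return 192/np.tan(np.radians(p["vfov"])/2)
def ray(p,uv):
    d=np.array([(uv[0]-p["cx"])/f(p),(uv[1]-p["cy"])/f(p),1.])
    R=np.array(p["R"]);return -R.T@p["t"],R.T@d
def atz(p,uv,z):
    o,d=ray(p,uv);return o+d*(z-o[2])/d[2]
def tri(l):
    A=np.zeros((3,3));b=np.zeros(3);rs=[ray(*x) for x in l]
    for o,d in rs:
        d=d/np.linalg.norm(d);P=np.eye(3)-np.outer(d,d);A+=P;b+=P@o
    X=np.linalg.solve(A,b)
    return X
def proj(p,X):
    c=np.array(p["R"])@X+p["t"];return np.array([p["cx"],p["cy"]])+f(p)*c[:2]/c[2]
def go(pos,rpy):
    # shift & turn in interface units from sensed pose
    s=sense();R=Ro.from_euler("xyz",s["tcp_rot"],degrees=True);T=Ro.from_euler("xyz",rpy,degrees=True)
    print("dp",np.round(R.inv().apply(np.array(pos)-s["tool_pos"])/200,4),"ang",np.round((R.inv()*T).as_rotvec(degrees=True)/180,4))
E
python3 - <<'E'
from h import *
a=camera_params("scene");b=camera_params("side")
print([np.round(-np.array(p["R"]).T@p["t"]) for p in(a,b)])
r=np.round
print("stand",r(tri([(a,(323.9,183.1)),(b,(256.6,152))])), r(atz(a,(323.9,183.1),0)),r(atz(b,(256.6,152),0)))
print("block",r(atz(a,(228.5,264.9),0)),r(atz(b,(240.5,262.8),0)))
for u in ((248,252.6),(222.5,263.3),(202.1,276.8)):print("m a",r(atz(a,u,10)))
for u in ((250.5,233.6),(239.8,262.4),(229.7,285)):print("m b",r(atz(b,u,10)))
for u in ((222.6,207.7),(246,198.7),(196.5,218.5)):print("ring a",r(atz(a,u,172)))
for u in ((251.9,190),(241,213.1),(231.4,236.9)):print("ring b",r(atz(b,u,172)))
for u in ((334.5,208.5),(307.6,237.4),(322.5,239.8),(348.7,211.4)):print("hole a",r(atz(a,u,0)))
for u in ((300.1,210.2),(284.8,177),(289.5,207)):print("hole b",r(atz(b,u,0)))
print("plate",r(atz(a,(329.2,224.4),0)),r(atz(b,(292.3,189.3),0)))
print("glass",r(atz(a,(170.2,242.4),0)),r(atz(b,(171.4,256.9),0)),r(atz(a,(132.5,299.1),0)),r(atz(b,(184.9,338.4),0)))
c=[cv2.resize(cv2.imread(f"pics/{n}.png")[120:350,100:400],(800,600)) for n in "ab"]
cv2.imwrite("pics/c0.png",c[0]);cv2.imwrite("pics/c1.png",c[1])
E
```

```text
[array([-208.,  891.,  717.]), array([332., 905., 724.])]
stand [ 649. -275.  -10.] [ 641. -266.    0.] [ 644. -251.    0.]
block [526. 294.   0.] [532. 309.   0.]
m a [519. 228.  10.]
m a [533. 308.  10.]
m a [527. 381.  10.]
m b [535. 205.  10.]
m b [532. 316.  10.]
m b [534. 392.  10.]
ring a [537. 293. 172.]
ring a [528. 220. 172.]
ring a [542. 370. 172.]
ring b [530. 209. 172.]
ring b [530. 304. 172.]
ring b [526. 386. 172.]
hole a [ 503. -144.    0.]
hole a [458.  46.   0.]
hole a [420.  26.   0.]
hole a [ 459. -160.    0.]
hole b [417.  50.   0.]
hole b [ 501. -115.    0.]
hole b [452.  44.   0.]
plate [456. -54.   0.] [461. -51.   0.]
glass [728. 341.   0.] [718. 341.   0.] [592. 545.   0.] [584. 546.   0.]
```

View pics/c0.png

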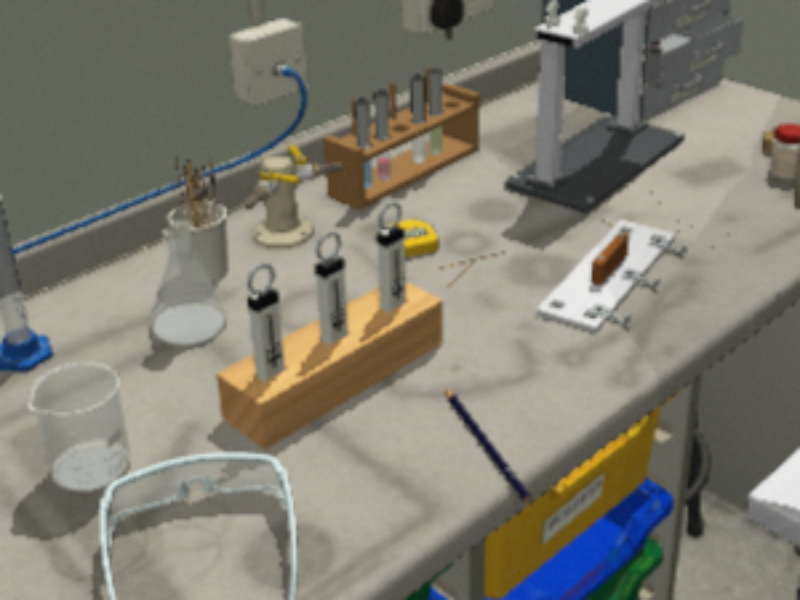

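View pics/c1.png

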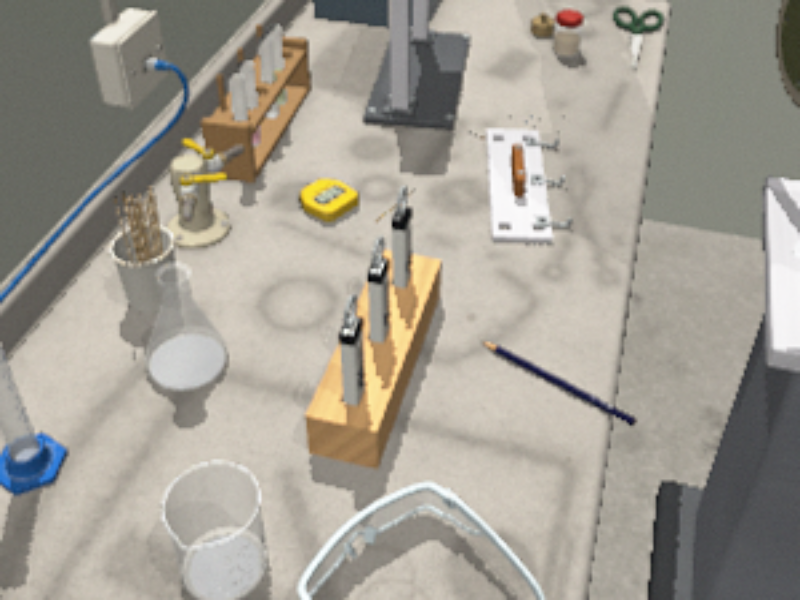

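Run:
```python
from h import *
s=sense();p=camera_params("wrist");T=Ro.from_euler("xyz",s["tcp_rot"],degrees=True)
R=np.array(p["R"]);c=-R.T@p["t"]
print("cam in tool",T.inv().apply(c-s["tool_pos"]),"axes",np.round(T.inv().as_matrix()@R.T,3))
go([480,-200,430],[180,0,90])
```

```text
cam in tool [  73.84856562   -0.35987459 -161.86000609] axes [[ 0.    -0.959 -0.284]
 [ 1.     0.    -0.   ]
 [ 0.    -0.284  0.959]]
dp [ 1.7342 -1.063  -1.0941] ang [-0.      0.     -0.3581]
```

{"op": "step_arm", "data": {"targets": [{"dp": [0.87,-0.53,-0.55],"angular": [0,0,-0.358],"fingers": 0},{"dp": [0.87,-0.53,-0.55],"angular": [0,0,-0.358],"fingers": 0},{"dp": [0.87,-0.53,-0.55],"angular": [0,0,-0.358],"fingers": 0},{"dp": [0.87,-0.53,-0.55],"angular": [0,0,-0.358],"fingers": 0},{"dp": [0.87,-0.53,-0.55],"angular": [0,0,-0.358],"fingers": 0},{"dp": [0.87,-0.53,-0.55],"angular": [0,0,-0.358],"fingers": 0},{"dp": [0.87,-0.53,-0.55],"angular": [0,0,-0.358],"fingers": 0},{"dp": [0.87,-0.53,-0.55],"angular": [0,0,-0.358],"fingers": 0}]}}

```text
time: 2.0
tool_pos: [369.9, -370.7, 321.1]
tcp_rot: [-180.0, -0.0, 89.7]
ft_force: [0.0, 0.3, 0.5]
finger_gap: 85.3
grip_force: 0.0
```

Run:
```python
from h import *
print(sense()["tool_pos"],sense()["tcp_rot"])
go([560,-290,460],[180,0,90])
```

```text
[ 369.92244381 -370.74180703  321.12928629] [-1.79995073e+02 -7.28562942e-03  8.97223348e+01]
dp [ 0.4084  0.9484 -0.6944] ang [-0.     -0.     -0.0015]
```

{"op": "step_arm", "data": {"targets": [{"dp": [0.75,0.98,-0.7],"fingers": 0},{"dp": [0.75,0.98,-0.7],"fingers": 0},{"dp": [0.75,0.98,-0.7],"fingers": 0},{"dp": [0.75,0.98,-0.7],"fingers": 0},{"dp": [0.75,0.98,-0.7],"fingers": 0},{"dp": [0.75,0.98,-0.7],"fingers": 0},{"dp": [0.75,0.98,-0.7],"fingers": 0},{"dp": [0.75,0.98,-0.7],"fingers": 0}]}}

```text
validation failed for argument at $.ta...
```

Run:
```python
from h import *
p=camera_params("wrist");a=snapshot("wrist");cv2.imwrite("pics/w1.png",a)
print(sense()["tool_pos"])
import pickle;pickle.dump(p,open("w1.pkl","wb"))
for l in("stand","hook_plate","hole_1","hook_1"):
  for d in pinpoint("wrist",l):print(l,np.round(d["at"],1),round(d["conf"],2),np.round(atz(p,d["at"],0)),np.round(atz(p,d["at"],236)))
```

```text
[ 369.89118986 -370.78744713  321.09678017]
stand [439.4  82.3] 0.76 [ 653. -266.    0.] [ 515. -281.  236.]
```

View pics/w1.png

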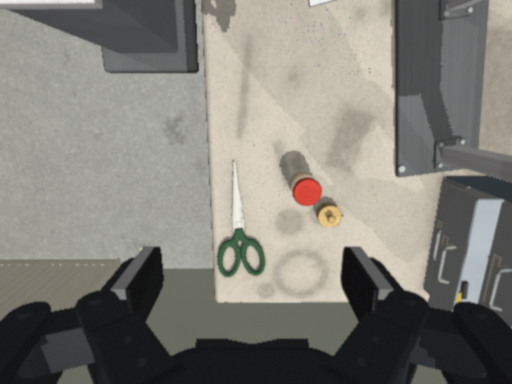

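The wrist view shows scissors and a red jar at the bench's right end, with the stand base at upper right (about 440,85). The move was refused because it had no turn, so I'll send it again with one.

{"op": "step_arm", "data": {"targets": [{"dp": [0.75,0.98,-0.7],"angular": [0,0,0],"fingers": 0},{"dp": [0.75,0.98,-0.7],"angular": [0,0,0],"fingers": 0},{"dp": [0.75,0.98,-0.7],"angular": [0,0,0],"fingers": 0},{"dp": [0.75,0.98,-0.7],"angular": [0,0,0],"fingers": 0},{"dp": [0.75,0.98,-0.7],"angular": [0,0,0],"fingers": 0},{"dp": [0.75,0.98,-0.7],"angular": [0,0,0],"fingers": 0},{"dp": [0.75,0.98,-0.7],"angular": [0,0,0],"fingers": 0},{"dp": [0.75,0.98,-0.7],"angular": [0,0,0],"fingers": 0}]}}

```text
time: 3.25
tool_pos: [565.2, -221.6, 460.4]
tcp_rot: [-179.9, -0.0, 89.9]
ft_force: [-0.1, -0.8, 0.9]
finger_gap: 85.4
grip_force: 0.0
```

Run:
```python
from h import *
p=camera_params("wrist");a=snapshot("wrist");cv2.imwrite("pics/w2.png",a)
print(sense()["tool_pos"])
import pickle;pickle.dump(p,open("w2.pkl","wb"))
for l in("stand","hook_plate","hole_1","hook_1"):
  for d in pinpoint("wrist",l):print(l,np.round(d["at"],1),round(d["conf"],2),np.round(atz(p,d["at"],0)),np.round(atz(p,d["at"],236)))
```

```text
[ 565.18256519 -221.57378243  460.61485683]
stand [291.5 163.9] 0.63 [ 649. -265.    0.] [ 617. -221.  236.]
stand [195.   48.4] 0.4 [460. -46.   0.] [501. -85. 236.]
hook_plate [194.8  51.1] 0.63 [460. -51.   0.] [500. -88. 236.]
hook_plate [220.6  99.9] 0.63 [ 505. -138.    0.] [ 529. -142.  236.]
hole_1 [197.7 102.9] 0.73 [ 460. -144.    0.] [ 500. -146.  236.]
hole_1 [220.8  98.9] 0.64 [ 506. -137.    0.] [ 529. -141.  236.]
hole_1 [196.9  46.9] 0.42 [464. -44.   0.] [503. -83. 236.]
hook_1 [166.3  54.7] 0.94 [406. -57.   0.] [467. -92. 236.]
hook_1 [182.2 103.3] 0.67 [ 430. -145.    0.] [ 482. -146.  236.]
hook_1 [152.8   3.6] 0.62 [388.  28.   0.] [456. -39. 236.]
```

View pics/w2.png

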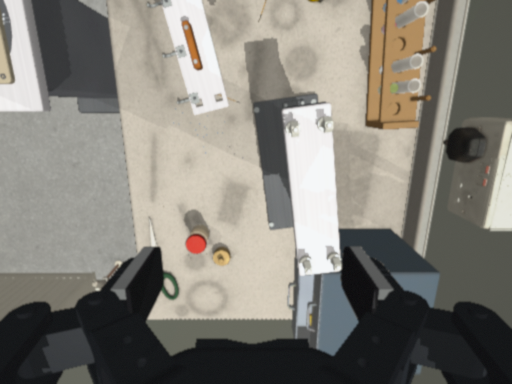

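The picture shows the stand's white beam with corners near (284,106), (330,103), (341,272) and (297,275), the posts near its corners, and the plate with its rib near (190,42). I'll fit rectangles to both.

```bash
cat >> h.py <<'E'
def whiterect(img,p,seed,z,box,thr=185):
    m=(img.min(2)>thr).astype(np.uint8);k=np.zeros_like(m);k[box[1]:box[3],box[0]:box[2]]=1;m*=k
    m=cv2.morphologyEx(m,cv2.MORPH_OPEN,np.ones((5,5)))
    n,l,st,ce=cv2.connectedComponentsWithStats(m);i=1+np.argmax(st[1:,4]);m=(l==i).astype(np.uint8)
    c=max(cv2.findContours(m,0,1)[0],key=len)[:,0]
    X=np.array([atz(p,u,z)[:2] for u in c],np.float32)
    return cv2.minAreaRect(X),m
E
python3 - <<'E'
from h import *;import pickle
p=pickle.load(open("w2.pkl","rb"));a=cv2.imread("pics/w2.png")
print(a[190,310],a[60,180],a[60,215],a[300,310])
for t in(170,190,210):
  print(whiterect(a,p,0,228,(270,90,345,282),t)[0],whiterect(a,p,0,8,(160,0,232,118),t)[0])
c=cv2.resize(a[95:285,260:360],(400,760),interpolation=cv2.INTER_CUBIC)
cv2.imwrite("pics/w2c.png",cv2.resize(np.hstack([c[:260],c[500:]]) ,(800,520)))
E
```

```text
[247 246 245] [235 236 238] [245 245 242] [187 180 173]
((652.3053588867188, -264.2425842285156), (75.25823974609375, 267.2015686035156), 4.197331428527832) ((476.0999755859375, -61.77363586425781), (106.98994445800781, 203.5965118408203), 11.166789054870605)
((650.1124877929688, -267.23162841796875), (60.25273895263672, 237.6535186767578), 7.338929176330566) ((463.18572998046875, -62.037986755371094), (72.39161682128906, 199.50889587402344), 13.880481719970703)
((650.258056640625, -266.83258056640625), (59.23421096801758, 235.9838104248047), 7.484261512756348) ((463.24102783203125, -61.638648986816406), (70.09956359863281, 197.90069580078125), 13.879010200500488)
```

View pics/w2c.png

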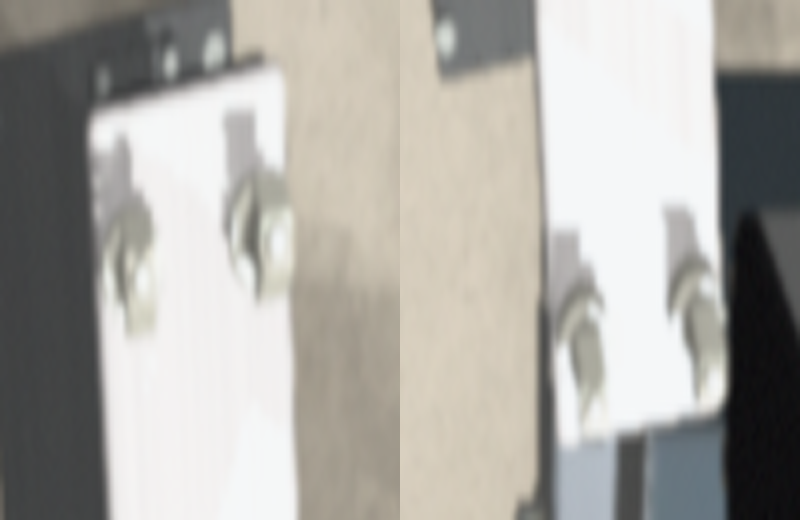

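The rectangles give the stand at (650,-267) with yaw +7.4, and the plate near (460,-52) with yaw +13.9. The crop shows the four posts, leaning away from the camera as expected. Next I move above the plate.

{"op": "step_arm", "data": {"targets": [{"dp": [0.845,-0.525,1.0],"angular": [0,0,-0.077],"fingers": 0},{"dp": [0.845,-0.525,1.0],"angular": [0,0,-0.077],"fingers": 0},{"dp": [0.845,-0.525,1.0],"angular": [0,0,-0.077],"fingers": 0},{"dp": [0.845,-0.525,1.0],"angular": [0,0,-0.077],"fingers": 0},{"dp": [0.845,-0.525,1.0],"angular": [0,0,-0.077],"fingers": 0},{"dp": [0.845,-0.525,1.0],"angular": [0,0,-0.077],"fingers": 0},{"dp": [0.845,-0.525,1.0],"angular": [0,0,-0.077],"fingers": 0},{"dp": [0.845,-0.525,1.0],"angular": [0,0,-0.077],"fingers": 0}]}}

```text
time: 4.5
tool_pos: [462.2, -52.7, 262.8]
tcp_rot: [179.9, 0.1, 103.8]
ft_force: [0.7, -0.2, 0.7]
finger_gap: 85.4
grip_force: 0.0
```

Run:
```python
from h import *
p=camera_params("wrist");a=snapshot("wrist");cv2.imwrite("pics/w3.png",a)
import pickle;pickle.dump(p,open("w3.pkl","wb"))
H=cv2.cvtColor(a,cv2.COLOR_BGR2HSV);m=((H[...,0]<18)&(H[...,1]>130)&(H[...,2]>60)).astype(np.uint8)
m=cv2.morphologyEx(m,cv2.MORPH_OPEN,np.ones((3,3)))
n,l,st,ce=cv2.connectedComponentsWithStats(m)
for i in range(1,n):
  if st[i,4]>150:
    c=max(cv2.findContours((l==i).astype(np.uint8),0,1)[0],key=len)[:,0]
    print(st[i],cv2.minAreaRect(np.array([atz(p,u,39)[:2] for u in c],np.float32)))
for l in("hook_plate","hole_1","hook_1"):
  for d in pinpoint("wrist",l):print(l,np.round(d["at"],1),round(d["conf"],2),np.round(atz(p,d["at"],0),1))
for t in(190,210):print(whiterect(a,p,0,8,(100,0,400,384),t)[0])
```

```text
[245 139   9  39 336] ((459.04754638671875, -45.99351501464844), (10.385695457458496, 48.99020004272461), 13.865779876708984)
[449 154  41  96 354] ((759.085205078125, -35.61963653564453), (5.43140983581543, 136.29476928710938), 3.3114724159240723)
[433 199  79 107 881] ((790.8867797851562, -103.2852554321289), (60.634151458740234, 172.66995239257812), 2.7249913215637207)
hook_plate [249.2 154.7] 0.64 [459.5 -47.4   0. ]
hole_1 [232.2 220.6] 0.98 [ 458.2 -149.8    0. ]
hole_1 [232.7  83.4] 0.85 [416.2  38.9   0. ]
hole_1 [263.5  83.4] 0.72 [455.6  48.6   0. ]
hole_1 [265.3 217.8] 0.68 [ 505.3 -133.7    0. ]
hook_1 [213.2  88.3] 0.8 [392.5  26.8   0. ]
hook_1 [211.6 154.8] 0.57 [408.3 -60.1   0. ]
hook_1 [214.5 211.9] 0.57 [ 429.6 -142.5    0. ]
((459.2090759277344, -46.72712707519531), (71.96387481689453, 229.8431396484375), 13.797623634338379)
((458.92840576171875, -45.97766876220703), (70.46770477294922, 228.306640625), 13.875699996948242)
```

View pics/w3.png

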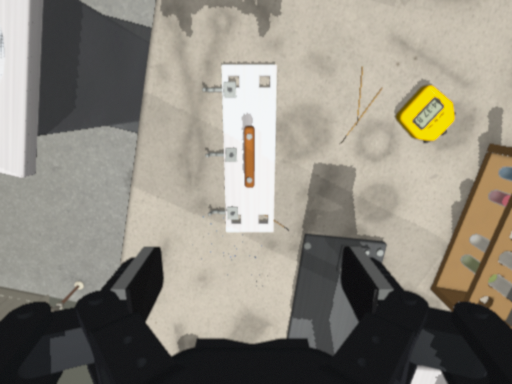

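{"op": "step_arm", "data": {"targets": [{"dp": [0.035,-0.008,0.3],"angular": [0,0,0],"fingers": 0.6},{"dp": [0.035,-0.008,0.6],"angular": [0,0,0],"fingers": 0.6},{"dp": [0.035,-0.008,0.9],"angular": [0,0,0],"fingers": 0.6},{"dp": [0.035,-0.008,0.95],"angular": [0,0,0],"fingers": 0.6},{"dp": [0.035,-0.008,0.95],"angular": [0,0,0],"fingers": 0.6},{"dp": [0.035,-0.008,0.95],"angular": [0,0,0],"fingers": 0.6},{"dp": [0.035,-0.008,0.95],"angular": [0,0,0],"fingers": 0.6},{"dp": [0.035,-0.008,0.95],"angular": [0,0,0],"fingers": 0.6}]}}

```text
time: 5.7
tool_pos: [458.9, -45.5, 72.6]
tcp_rot: [179.9, 0.1, 103.8]
ft_force: [0.3, -1.1, -0.3]
finger_gap: 34.5
grip_force: 0.0
```

Run:
```python
from h import *
p=camera_params("wrist");a=snapshot("wrist");cv2.imwrite("pics/w4.png",a)
print(sense()["tool_pos"])
for l in("hook_plate","hole_1"):
  for d in pinpoint("wrist",l):print(l,np.round(d["at"],1),round(d["conf"],2),np.round(atz(p,d["at"],0),1))
print(whiterect(a,p,0,8,(170,0,330,240),200)[0])
```

```text
[458.54045882 -45.41725374  72.13556204]
hook_plate [249.2 200.6] 0.86 [458.7 -46.9   0. ]
hole_1 [219.1  73.8] 0.77 [415.  41.   0.]
hole_1 [225.1 301.2] 0.76 [ 460.2 -144.3    0. ]
hole_1 [275.8 300.6] 0.75 [ 504.4 -132.8    0. ]
((435.3598937988281, -26.97821807861328), (38.75008010864258, 110.83253479003906), 3.4964818954467773)
```

View pics/w4.png

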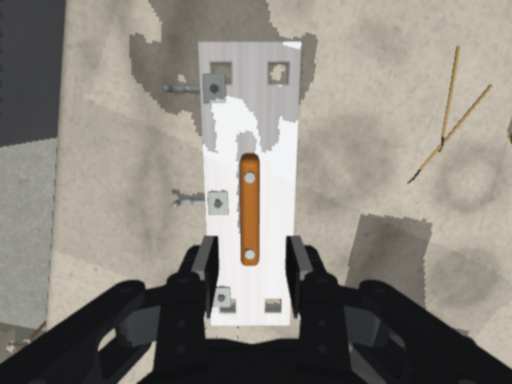

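The rib, at about (250,208), lies centred between the fingers, so I descend and grip.

{"op": "step_arm", "data": {"targets": [{"dp": [0,0,0.15],"angular": [0,0,0],"fingers": 0.6},{"dp": [0,0,0.3],"angular": [0,0,0],"fingers": 0.6},{"dp": [0,0,0.3],"angular": [0,0,0],"fingers": 0.6},{"dp": [0,0,0.3],"angular": [0,0,0],"fingers": 0.6},{"dp": [0,0,0.3],"angular": [0,0,0],"fingers": 1},{"dp": [0,0,0.3],"angular": [0,0,0],"fingers": 1},{"dp": [0,0,0.3],"angular": [0,0,0],"fingers": 1},{"dp": [0,0,0.3],"angular": [0,0,0],"fingers": 1}], "newtons": 110}}

```text
time: 6.85
tool_pos: [459.1, -45.6, 13.2]
tcp_rot: [179.9, 0.1, 103.8]
ft_force: [-3.9, -0.2, 9.1]
finger_gap: 9.8
grip_force: 108.2
```

{"op": "step_arm", "data": {"targets": [{"dp": [0,0,-0.1],"angular": [0,0,0],"fingers": 1},{"dp": [0,0,-0.3],"angular": [0,0,0],"fingers": 1},{"dp": [0,0,-0.5],"angular": [0,0,0],"fingers": 1},{"dp": [0,0,-0.7],"angular": [0,0,0],"fingers": 1},{"dp": [0,0,-0.9],"angular": [0,0,0],"fingers": 1},{"dp": [0,0,-1],"angular": [0,0,0],"fingers": 1},{"dp": [0,0,-1],"angular": [0,0,0],"fingers": 1},{"dp": [0,0,-1],"angular": [0,0,0],"fingers": 1}]}}

```text
time: 7.85
tool_pos: [457.3, -45.1, 210.0]
tcp_rot: [-179.9, -0.0, 103.8]
ft_force: [0.0, -0.3, -3.9]
finger_gap: 9.3
grip_force: 108.7
```

Run:
```python
from h import *
p=camera_params("wrist");s=sense();a=snapshot("wrist");cv2.imwrite("pics/w5.png",a)
T=Ro.from_euler("xyz",s["tcp_rot"],degrees=True);print(s["tool_pos"],s["tcp_rot"],s["finger_gap"])
# plate pose in tool frame from holes
z=s["tool_pos"][2]-13
for l in("hole_1","hook_1"):
  for d in pinpoint("wrist",l):
    X=atz(p,d["at"],z+(8 if l=="hole_1" else 7.5));print(l,np.round(d["at"],1),round(d["conf"],2),np.round(T.inv().apply(X-s["tool_pos"]),1))
```

```text
[457.26033246 -45.14935009 210.04063072] [-1.79924840e+02 -3.91964543e-02  1.03842531e+02] 9.344489624648086
hole_1 [285.4  64.5] 0.91 [92.8 18.5  5. ]
hole_1 [211.4  63.9] 0.58 [ 93.1 -19.2   5.1]
hook_1 [166.8 232.7] 0.79 [ -0.1 -49.4   5.6]
hook_1 [156.7  80.6] 0.73 [ 85.2 -47.8   5.6]
```

View pics/w5.png

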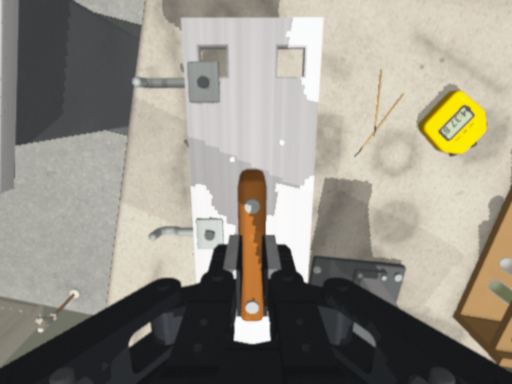

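The plate is held in line with the tool, with the left holes near (213,60) and (290,62). I raise it and carry it towards the stand.

{"op": "step_arm", "data": {"targets": [{"dp": [0,0,-0.25],"angular": [0,0,0],"fingers": 1},{"dp": [-0.1,0.05,-0.5],"angular": [0,0,0.01],"fingers": 1},{"dp": [-0.3,0.15,-0.55],"angular": [0,0,0.02],"fingers": 1},{"dp": [-0.5,0.25,-0.55],"angular": [0,0,0.036],"fingers": 1},{"dp": [-0.7,0.35,-0.55],"angular": [0,0,0.036],"fingers": 1},{"dp": [-0.8,0.4,-0.55],"angular": [0,0,0.036],"fingers": 1},{"dp": [-0.8,0.4,-0.55],"angular": [0,0,0.036],"fingers": 1},{"dp": [-0.8,0.4,-0.55],"angular": [0,0,0.036],"fingers": 1}]}}

```text
time: 9.0
tool_pos: [573.4, -181.0, 320.2]
tcp_rot: [-179.9, -0.1, 97.4]
ft_force: [0.1, -0.5, -3.9]
finger_gap: 9.7
grip_force: 108.8
```

Run:
```python
from h import *
go([650,-266,315],[180,0,97.4]);print(sense()["tool_pos"])
```

```text
dp [-0.4705  0.3254  0.0252] ang [-0.0005 -0.0004 -0.0002]
[ 573.39914017 -181.02468085  320.24615759]
```

{"op": "step_arm", "data": {"targets": [{"dp": [-0.2,0.15,0],"angular": [0,0,0],"fingers": 1},{"dp": [-0.4,0.3,0],"angular": [0,0,0],"fingers": 1},{"dp": [-0.47,0.325,0.02],"angular": [0,0,0],"fingers": 1},{"dp": [-0.47,0.325,0.025],"angular": [0,0,0],"fingers": 1},{"dp": [-0.47,0.325,0.025],"angular": [0,0,0],"fingers": 1},{"dp": [-0.47,0.325,0.025],"angular": [0,0,0],"fingers": 1},{"dp": [-0.47,0.325,0.025],"angular": [0,0,0],"fingers": 1},{"dp": [-0.47,0.325,0.025],"angular": [0,0,0],"fingers": 1}]}}

```text
time: 10.0
tool_pos: [650.3, -266.1, 316.7]
tcp_rot: [180.0, 0.0, 97.4]
ft_force: [0.6, -0.1, -2.5]
finger_gap: 9.3
grip_force: 109.0
```

Run:
```python
from h import *
import pickle
p=camera_params("wrist");s=sense();a=snapshot("wrist");cv2.imwrite("pics/w6.png",a);pickle.dump((p,s),open("w6.pkl","wb"))
T=Ro.from_euler("xyz",s["tcp_rot"],degrees=True);print(s["tool_pos"],s["tcp_rot"])
# expected pixel of post tips if stand at (650,-267,7.4) and hole centres
for x in(-20,20):
  Y=Ro.from_euler("z",7.4,degrees=True).apply([x,95,0])+[650,-267,0]
  print(x,[np.round(proj(p,Y+[0,0,z]),1) for z in(236,257)],np.round(proj(p,T.apply([94,x,13])+s["tool_pos"]),1),np.round(proj(p,T.apply([94,x,5])+s["tool_pos"]),1))
cv2.imwrite("pics/w6c.png",cv2.resize(a[0:120,160:340],(800,533),interpolation=cv2.INTER_CUBIC))
```

```text
[ 650.32491424 -266.07924128  316.70816522] [1.79969516e+02 2.01495283e-02 9.73809657e+01]
-20 [array([222.5,  75.8]), array([219.7,  72.9])] [211.8  64.3] [209.9  62.3]
20 [array([276. ,  75.7]), array([278.5,  72.9])] [286.9  64.4] [288.6  62.3]
```

View pics/w6c.png

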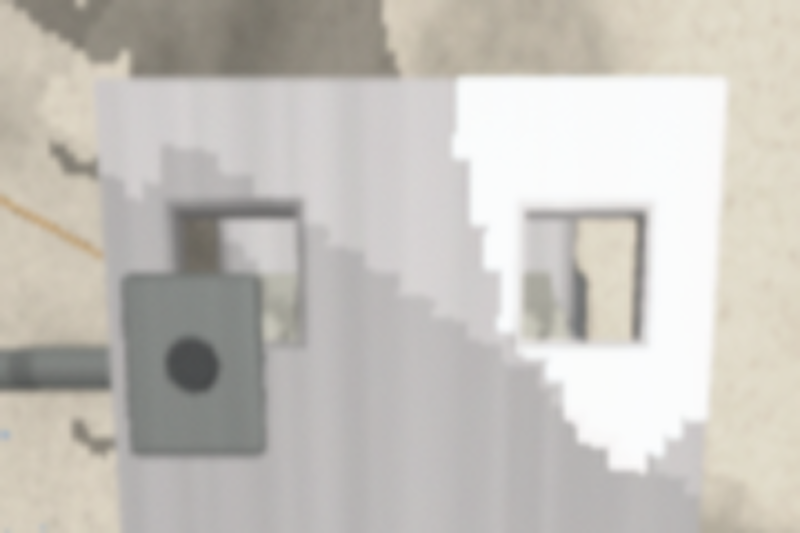

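The crop shows the holes centred at column 252.3 but the beam edges (209.5 and 288.8) centred at 249.1, so the plate has to go about 2.4 mm forward. I correct that and come down close to the tips.

{"op": "step_arm", "data": {"targets": [{"dp": [-0.003,-0.012,0.1],"angular": [0,0,0],"fingers": 1},{"dp": [-0.003,-0.012,0.19],"angular": [0,0,0],"fingers": 1},{"dp": [-0.003,-0.012,0.19],"angular": [0,0,0],"fingers": 1},{"dp": [-0.003,-0.012,0.19],"angular": [0,0,0],"fingers": 1},{"dp": [-0.003,-0.012,0.19],"angular": [0,0,0],"fingers": 1},{"dp": [-0.003,-0.012,0.19],"angular": [0,0,0],"fingers": 1},{"dp": [-0.003,-0.012,0.19],"angular": [0,0,0],"fingers": 1},{"dp": [-0.003,-0.012,0.19],"angular": [0,0,0],"fingers": 1}]}}

```text
time: 11.05
tool_pos: [648.1, -267.3, 278.3]
tcp_rot: [180.0, 0.0, 97.4]
ft_force: [0.2, -0.5, -3.1]
finger_gap: 9.7
grip_force: 109.0
```

Run:
```python
from h import *
s=sense();a=snapshot("wrist");b=snapshot("side");c=snapshot("scene");print(s["tool_pos"],s["ft_force"])
ps=camera_params("scene");X=np.array([648,-266,240]);u=proj(ps,X).astype(int);print(u)
A=cv2.resize(a[20:110,160:340],(800,400),interpolation=cv2.INTER_CUBIC)
B=cv2.resize(c[max(u[1]-30,0):u[1]+30,u[0]-80:u[0]+40],(400,200),interpolation=cv2.INTER_CUBIC)
u=proj(camera_params("side"),X).astype(int);print(u)
r=max(u[1]-30,0);C=cv2.resize(b[r:r+60,u[0]-60:u[0]+60],(400,200),interpolation=cv2.INTER_CUBIC)
cv2.imwrite("pics/w7.png",np.vstack([A,np.hstack([B,C])]))
```

```text
[ 648.06542727 -267.34860765  278.29218158] [ 0.23136425 -0.54714953 -3.09392532]
[326 118]
[257  92]
```

View pics/w7.png

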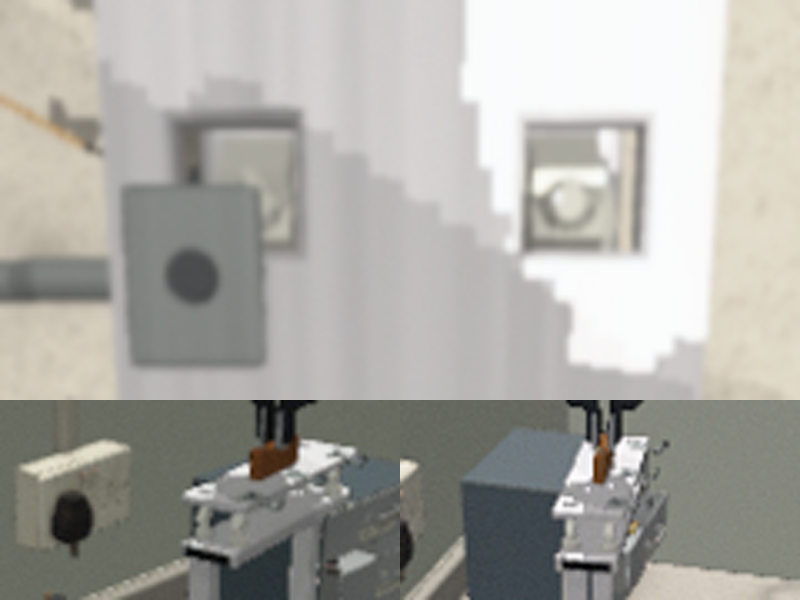

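The back-left tip is at px (288.2, 66.1), right where it should be, and the side views show the plate level over the posts. Pressing down now.

{"op": "step_arm", "data": {"targets": [{"dp": [-0.002,0,0.03],"angular": [0,0,0],"fingers": 1},{"dp": [-0.002,0,0.05],"angular": [0,0,0],"fingers": 1},{"dp": [-0.002,0,0.07],"angular": [0,0,0],"fingers": 1},{"dp": [-0.002,0,0.09],"angular": [0,0,0],"fingers": 1},{"dp": [-0.002,0,0.11],"angular": [0,0,0],"fingers": 1},{"dp": [-0.002,0,0.125],"angular": [0,0,0],"fingers": 1},{"dp": [-0.002,0,0.14],"angular": [0,0,0],"fingers": 1},{"dp": [-0.002,0,0.145],"angular": [0,0,0],"fingers": 1}], "newtons": 120}}

```text
time: 12.2
tool_pos: [648.0, -267.6, 249.3]
tcp_rot: [-180.0, -0.0, 97.4]
ft_force: [-2.2, 1.3, 4.8]
finger_gap: 8.9
grip_force: 122.6
```

{"op": "step_arm", "data": {"targets": [{"dp": [0,0,0.01],"angular": [0,0,0],"fingers": 1},{"dp": [0,0,0.015],"angular": [0,0,0],"fingers": 1},{"dp": [0,0,0.02],"angular": [0,0,0],"fingers": 1},{"dp": [0,0,0.025],"angular": [0,0,0],"fingers": 1},{"dp": [0,0,0.025],"angular": [0,0,0],"fingers": 1},{"dp": [0,0,0.025],"angular": [0,0,0],"fingers": 1},{"dp": [0,0,0.025],"angular": [0,0,0],"fingers": 1},{"dp": [0,0,0.025],"angular": [0,0,0],"fingers": 1}]}}

```text
time: 13.2
tool_pos: [648.2, -267.7, 249.2]
tcp_rot: [179.8, 0.1, 97.4]
ft_force: [-10.9, 5.8, 21.1]
finger_gap: 9.0
grip_force: 124.8
```

Run:
```python
from h import *
s=sense();print(s["tool_pos"],s["ft_force"],s["wrist_torque"])
a=snapshot("wrist");b=snapshot("side");c=snapshot("scene")
A=cv2.resize(a[20:110,160:340],(800,400),interpolation=cv2.INTER_CUBIC)
B=cv2.resize(c[88:148,266:386],(400,200),interpolation=cv2.INTER_CUBIC)
C=cv2.resize(b[62:122,197:317],(400,200),interpolation=cv2.INTER_CUBIC)
cv2.imwrite("pics/w8.png",np.vstack([A,np.hstack([B,C])]))
```

```text
[ 648.21947595 -267.68886859  249.15599753] [-10.88616666   5.76208134  21.11211695] [0.92881917 1.78451239 0.01320002]
```

View pics/w8.png

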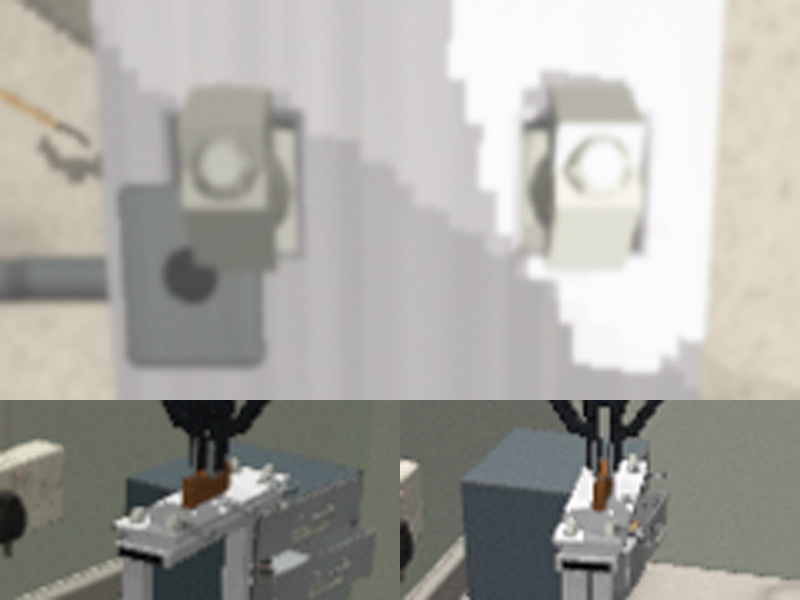

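The left standoffs have clicked: both barbs stand over the plate at crop (225,180) and (600,170), and it's a hard stop. I'll press a bit more for the right side, then back off slowly and let go.

{"op": "step_arm", "data": {"targets": [{"dp": [0,0,0.01],"angular": [0,0,0],"fingers": 1},{"dp": [0,0,0.02],"angular": [0,0,0],"fingers": 1},{"dp": [0,0,0.03],"angular": [0,0,0],"fingers": 1},{"dp": [0,0,0.03],"angular": [0,0,0],"fingers": 1},{"dp": [0,0,0.03],"angular": [0,0,0],"fingers": 1},{"dp": [0,0,0.03],"angular": [0,0,0],"fingers": 1},{"dp": [0,0,0.03],"angular": [0,0,0],"fingers": 1},{"dp": [0,0,0.03],"angular": [0,0,0],"fingers": 1}]}}

```text
time: 14.35
tool_pos: [648.5, -267.8, 249.0]
tcp_rot: [179.6, 0.3, 97.4]
ft_force: [-22.8, 11.0, 44.2]
finger_gap: 8.9
grip_force: 128.0
```

{"op": "step_arm", "data": {"targets": [{"dp": [0,0,-0.02],"angular": [0,0,0],"fingers": 1},{"dp": [0,0,-0.04],"angular": [0,0,0],"fingers": 1},{"dp": [0,0,-0.055],"angular": [0,0,0],"fingers": 0.6},{"dp": [0,0,-0.055],"angular": [0,0,0],"fingers": 0.6},{"dp": [0,0,-0.055],"angular": [0,0,0],"fingers": 0.6},{"dp": [0,0,-0.2],"angular": [0,0,0],"fingers": 0.6},{"dp": [0,0,-0.5],"angular": [0,0,0],"fingers": 0.6},{"dp": [0,0,-0.8],"angular": [0,0,0],"fingers": 0.6}]}}

```text
time: 15.35
tool_pos: [647.7, -267.6, 398.7]
tcp_rot: [-179.9, -0.1, 97.4]
ft_force: [1.4, -1.0, 0.3]
finger_gap: 34.2
grip_force: 0.0
```

Run:
```python
from h import *
s=sense();print(s["tool_pos"],s["ft_force"])
p=camera_params("wrist");a=snapshot("wrist");cv2.imwrite("pics/w9.png",a)
print(whiterect(a,p,0,244,(100,0,400,384),200)[0])
for l in("hole_1","hook_1"):
  for d in pinpoint("wrist",l):print(l,np.round(d["at"],1),round(d["conf"],2),np.round(atz(p,d["at"],236 if l=="hole_1" else 243.5),1))
```

```text
[ 647.68680913 -267.56912364  398.71003271] [ 1.41825719 -1.0442653   0.30787404]
((649.4244995117188, -267.91015625), (70.35263061523438, 229.37220764160156), 7.117405414581299)
hole_1 [235.   81.4] 0.97 [ 619.9 -174.3  236. ]
hole_1 [231.7 252.7] 0.89 [ 637.5 -363.8  236. ]
hole_1 [267.8 254.2] 0.66 [ 680.1 -360.2  236. ]
hole_1 [270.6  83.4] 0.59 [ 655.6 -171.5  236. ]
hook_1 [202.   92.5] 0.89 [ 589.  -189.2  243.5]
hook_1 [209.6 248. ] 0.89 [ 611.6 -357.2  243.5]
hook_1 [203.9 177. ] 0.71 [ 598.1 -274.6  243.5]
```

View pics/w9.png

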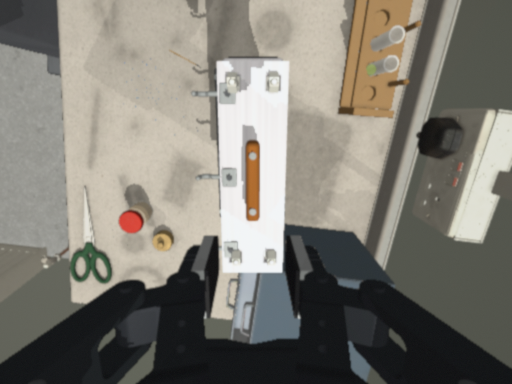

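All four standoffs show through the plate, which sits at (648.1,-267.6), yaw 7.3. Next, the meters: I'll use a hand tilted in from the front with the camera on top (rpy [180,-θ,yaw]).

Run:
```python
from h import *
go([500,-100,400],[180,0,45]);go([430,300,300],[180,-45,0])
```

```text
dp [ 0.9307 -0.633   0.0107] ang [0.0031 0.0004 0.2909]
dp [ 2.9616 -0.7277  0.4993] ang [-0.2081  0.1849  0.5111]
```

{"op": "step_arm", "data": {"targets": [{"dp": [0.93,-0.633,0],"angular": [0,0,0.29],"fingers": 0.45},{"dp": [0.93,-0.633,0],"angular": [0,0,0.29],"fingers": 0.45},{"dp": [0.93,-0.633,0],"angular": [0,0,0.29],"fingers": 0.45},{"dp": [0.93,-0.633,0],"angular": [0,0,0.29],"fingers": 0.45},{"dp": [0.93,-0.633,0],"angular": [0,0,0.29],"fingers": 0.45},{"dp": [0.93,-0.633,0],"angular": [0,0,0.29],"fingers": 0.45},{"dp": [0.93,-0.633,0],"angular": [0,0,0.29],"fingers": 0.45},{"dp": [0.93,-0.633,0],"angular": [0,0,0.29],"fingers": 0.45}]}}

```text
time: 16.5
tool_pos: [498.8, -99.8, 397.5]
tcp_rot: [-179.9, 0.0, 45.3]
ft_force: [-0.2, -0.1, -0.2]
finger_gap: 46.9
grip_force: 0.0
```

Run:
```python
from h import *
print(sense()["joint_pos"])
go([450,80,360],[180,-20,15]);go([430,300,300],[180,-45,0])
```

```text
[-1.70923063e+01 -6.46921936e+00  8.00287137e+01 -1.57581792e-03
  1.06510510e+02  2.76567516e+01]
dp [ 0.4668 -0.8063  0.188 ] ang [-0.0296  0.1088  0.1663]
dp [ 1.1778 -1.6514  0.4885] ang [-0.0989  0.2369  0.238 ]
```

{"op": "step_arm", "data": {"targets": [{"dp": [0.467,-0.806,0.188],"angular": [-0.03,0.109,0.166],"fingers": 0.45},{"dp": [0.467,-0.806,0.188],"angular": [-0.03,0.109,0.166],"fingers": 0.45},{"dp": [0.467,-0.806,0.188],"angular": [-0.03,0.109,0.166],"fingers": 0.45},{"dp": [0.467,-0.806,0.188],"angular": [-0.03,0.109,0.166],"fingers": 0.45},{"dp": [0.467,-0.806,0.188],"angular": [-0.03,0.109,0.166],"fingers": 0.45},{"dp": [0.467,-0.806,0.188],"angular": [-0.03,0.109,0.166],"fingers": 0.45},{"dp": [0.467,-0.806,0.188],"angular": [-0.03,0.109,0.166],"fingers": 0.45},{"dp": [0.467,-0.806,0.188],"angular": [-0.03,0.109,0.166],"fingers": 0.45}]}}

```text
time: 17.5
tool_pos: [450.7, 79.8, 360.5]
tcp_rot: [179.9, -20.1, 14.9]
ft_force: [0.2, 0.4, 0.9]
finger_gap: 46.8
grip_force: 0.0
```

Run:
```python
from h import *
print(sense()["joint_pos"])
go([430,270,300],[180,-45,0])
```

```text
[ -0.85056226 -37.27438893 109.50445519   5.25584093  88.39307075
  74.97383868]
dp [ 0.0328 -0.9463  0.3322] ang [-0.0444  0.1377  0.0707]
```

{"op": "step_arm", "data": {"targets": [{"dp": [0.1,-0.94,0.36],"angular": [-0.044,0.138,0.07],"fingers": 0.45},{"dp": [0.1,-0.94,0.36],"angular": [-0.044,0.138,0.07],"fingers": 0.45},{"dp": [0.1,-0.94,0.36],"angular": [-0.044,0.138,0.07],"fingers": 0.45},{"dp": [0.1,-0.94,0.36],"angular": [-0.044,0.138,0.07],"fingers": 0.45},{"dp": [0.1,-0.94,0.36],"angular": [-0.044,0.138,0.07],"fingers": 0.45},{"dp": [0.1,-0.94,0.36],"angular": [-0.044,0.138,0.07],"fingers": 0.45},{"dp": [0.1,-0.94,0.36],"angular": [-0.044,0.138,0.07],"fingers": 0.45},{"dp": [0.1,-0.94,0.36],"angular": [-0.044,0.138,0.07],"fingers": 0.45}]}}

```text
time: 18.5
tool_pos: [444.6, 272.2, 300.4]
tcp_rot: [-179.9, -45.1, 0.0]
ft_force: [0.7, 0.7, -0.7]
finger_gap: 47.0
grip_force: 0.0
```

Run:
```python
from h import *
s=sense();p=camera_params("wrist");a=snapshot("wrist");cv2.imwrite("pics/w10.png",a)
print(s["joint_pos"],s["tool_pos"],s["tcp_rot"])
for l,z in(("meter_block",0),("meter_1",10),("ring_1",172)):
  for d in pinpoint("wrist",l):print(l,np.round(d["at"],1),round(d["conf"],2),np.round(atz(p,d["at"],z),1))
```

```text
[ 48.52256986 -40.32435594 126.81310698 -35.87104579  64.75794966
 145.67810422] [444.57899753 272.19936324 300.3727097 ] [-1.79931792e+02 -4.51325155e+01  2.42808615e-02]
meter_block [236.  253.8] 0.9 [529.4 298.6   0. ]
meter_1 [285.  249.2] 0.97 [533.7 221.9  10. ]
meter_1 [232.2 254.2] 0.96 [525.6 303.9  10. ]
meter_1 [183.4 252.1] 0.69 [528.9 379.8  10. ]
ring_1 [302.8 199.6] 0.73 [535.9 217.7 172. ]
ring_1 [153.4 204.9] 0.58 [529.3 380.1 172. ]
ring_1 [226.6 203. ] 0.47 [531.7 300.8 172. ]
```

View pics/w10.png

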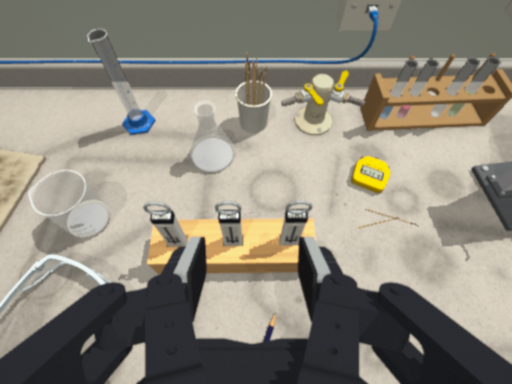

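The view shows three meters in the block, rings at (303,200), (227,203) and (153,205), with yaw about 2. Joint 6 is close to its limit, so I'll turn the hand over (camera below), which also gives a front view of the hooks.

```bash
cat >> h.py <<'E'
def rot(th,yaw,flip=180): return Ro.from_euler("xyz",[180,-th,yaw],degrees=True)*Ro.from_euler("z",flip,degrees=True)
def gor(pos,T):
    s=sense();R=Ro.from_euler("xyz",s["tcp_rot"],degrees=True)
    print("dp",np.round(R.inv().apply(np.array(pos)-s["tool_pos"])/200,4),"ang",np.round((R.inv()*T).as_rotvec(degrees=True)/180,4))
def tcp(G,T): return np.array(G)+T.apply([0,0,19])   # TCP for grasp point G
def favg(n=8):
    f=[]
    for i in range(n): snapshot("side");s=sense();f.append(np.r_[s["ft_force"],s["tool_pos"]])
    return np.round(np.mean(f,0),2)
E
python3 - <<'E'
from h import *
gor([440,260,300],rot(45,0,-80));gor([440,220,250],rot(60,2,-180))
print(tcp([534.5,220,106],rot(60,2)))
E
```

```text
dp [-0.0158  0.0622 -0.0152] ang [ 0.     -0.001  -0.4443]
dp [-0.1931  0.2624  0.1608] ang [ 0.1285 -0.0128  0.9849]
[550.94445905 220.57425316  96.5       ]
```

{"op": "step_arm", "data": {"targets": [{"dp": [0,0.06,0],"angular": [0,0,-0.444],"fingers": 0.45},{"dp": [0,0.06,0],"angular": [0,0,-0.444],"fingers": 0.45},{"dp": [0,0.06,0],"angular": [0,0,-0.444],"fingers": 0.45},{"dp": [0,0.06,0],"angular": [0,0,-0.444],"fingers": 0.45},{"dp": [0,0.06,0],"angular": [0,0,-0.444],"fingers": 0.45},{"dp": [0,0.06,0],"angular": [0,0,-0.444],"fingers": 0.45},{"dp": [0,0.06,0],"angular": [0,0,-0.444],"fingers": 0.45},{"dp": [0,0.06,0],"angular": [0,0,-0.444],"fingers": 0.45}]}}

```text
time: 19.7
tool_pos: [444.1, 260.8, 299.8]
tcp_rot: [135.3, -7.0, 83.2]
ft_force: [-0.5, -0.5, -0.2]
finger_gap: 47.0
grip_force: 0.0
```

Run:
```python
from h import *
print(sense()["joint_pos"]);gor([440,240,270],rot(50,0,-165))
```

```text
[ 47.1377704  -42.50915109 128.09097512 -34.95957104  64.66785865
  63.61464801]
dp [-0.123  -0.1008  0.0904] ang [-0.0246 -0.0167 -0.4706]
```

{"op": "step_arm", "data": {"targets": [{"dp": [-0.12,-0.1,0.09],"angular": [-0.025,-0.017,-0.47],"fingers": 0.45},{"dp": [-0.12,-0.1,0.09],"angular": [-0.025,-0.017,-0.47],"fingers": 0.45},{"dp": [-0.12,-0.1,0.09],"angular": [-0.025,-0.017,-0.47],"fingers": 0.45},{"dp": [-0.12,-0.1,0.09],"angular": [-0.025,-0.017,-0.47],"fingers": 0.45},{"dp": [-0.12,-0.1,0.09],"angular": [-0.025,-0.017,-0.47],"fingers": 0.45},{"dp": [-0.12,-0.1,0.09],"angular": [-0.025,-0.017,-0.47],"fingers": 0.45},{"dp": [-0.12,-0.1,0.09],"angular": [-0.025,-0.017,-0.47],"fingers": 0.45},{"dp": [-0.12,-0.1,0.09],"angular": [-0.025,-0.017,-0.47],"fingers": 0.45}]}}

```text
time: 20.7
tool_pos: [440.0, 240.7, 270.1]
tcp_rot: [162.8, 47.8, 157.3]
ft_force: [0.5, 0.7, -0.6]
finger_gap: 46.8
grip_force: 0.0
```

Run:
```python
from h import *
print(sense()["joint_pos"]);gor([450,220,96.5],rot(60,2,180));gor([450,220,180],rot(60,2,180))
```

```text
[ 48.4970427  -49.06378465 137.13174973 -41.12530195  60.91604193
 -16.03341418]
dp [ 0.5855 -0.264   0.5952] ang [-0.0164 -0.0535 -0.0896]
dp [ 0.2761 -0.1812  0.3273] ang [-0.0164 -0.0535 -0.0896]
```

Run:
```python
from h import *
gor([465,220,180],rot(60,2,180));gor([475,218,97],rot(60,2,180))
```

```text
dp [ 0.2296 -0.1687  0.3849] ang [-0.0164 -0.0535 -0.0896]
dp [ 0.5036 -0.2524  0.6895] ang [-0.0164 -0.0535 -0.0896]
```

{"op": "step_arm", "data": {"targets": [{"dp": [0.115,-0.084,0.19],"angular": [-0.008,-0.026,-0.045],"fingers": 0.45},{"dp": [0.23,-0.168,0.385],"angular": [-0.016,-0.053,-0.09],"fingers": 0.45},{"dp": [0.37,-0.21,0.54],"angular": [-0.016,-0.053,-0.09],"fingers": 0.45},{"dp": [0.503,-0.252,0.69],"angular": [-0.016,-0.053,-0.09],"fingers": 0.45},{"dp": [0.503,-0.252,0.69],"angular": [-0.016,-0.053,-0.09],"fingers": 0.45},{"dp": [0.503,-0.252,0.69],"angular": [-0.016,-0.053,-0.09],"fingers": 0.45},{"dp": [0.503,-0.252,0.69],"angular": [-0.016,-0.053,-0.09],"fingers": 0.45},{"dp": [0.503,-0.252,0.69],"angular": [-0.016,-0.053,-0.09],"fingers": 0.45}]}}

```text
time: 21.7
tool_pos: [493.9, 254.8, 111.4]
tcp_rot: [-178.3, 57.8, -178.6]
ft_force: [-0.1, 0.1, 0.0]
finger_gap: 47.0
grip_force: 0.0
```

Run:
```python
from h import *
s=sense();p=camera_params("wrist");a=snapshot("wrist");cv2.imwrite("pics/w11.png",a);print(s["joint_pos"])
T=Ro.from_euler("xyz",s["tcp_rot"],degrees=True)
for l in("meter_1","ring_1"):
  for d in pinpoint("wrist",l):
    o,r=ray(p,d["at"]);X=o+r*(534.5-o[0])/r[0]
    print(l,np.round(d["at"],1),round(d["conf"],2),np.round(X,1))
gor(tcp([534.5,220,106],rot(60,2)),rot(60,2))
cs=camera_params("scene");cb=camera_params("side");snapshot("scene");snapshot("side")
A=pinpoint("scene","ring_1");B=pinpoint("side","ring_1")
for x in A:
  for y in B:
    X=tri([(cs,x["at"]),(cb,y["at"])]);e=np.linalg.norm(proj(cs,X)-x["at"])
    if e<4 and abs(X[2]-172)<20:print(np.round(X,1),round(e,1))
```

```text
[ 47.38879421 -20.94162644 143.05698262 -76.57094356  40.31296227
  12.15505265]
ring_1 [199.6 332.8] 0.91 [534.5 222.4 170. ]
ring_1 [320.5 334.3] 0.5 [534.5 301.7 169.6]
dp [-0.0914 -0.1681  0.2815] ang [-0.0126 -0.0126 -0.0013]
[537.6 206.8 168. ] 1.8
[527.1 383.9 179.7] 2.8
[528.1 293.9 167.7] 1.2
```

View pics/w11.png

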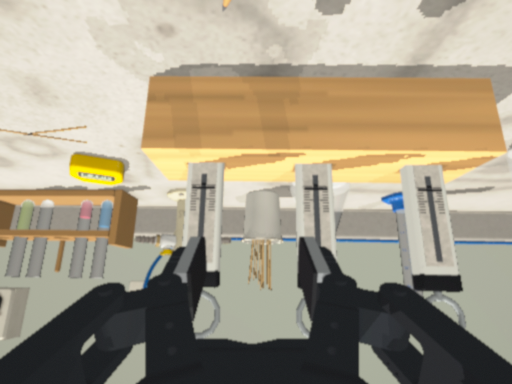

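The arm stopped at its joint 3 and 4 limits, short of the target, with nothing touched. I'll fit a quick kinematic model from the samples so far to choose a tilt that is reachable everywhere.

```bash
cat > kin.py <<'E'
from h import *
from scipy.optimize import least_squares
S=[([-69.351,7.471,85.268,0,87.261,-4.893],[258.728,-541.355,211.192],[180,0,25.544]),
([-17.0923,-6.4692,80.0287,0,106.5105,27.657],[498.8,-99.8,397.5],[-179.9,0,45.3]),
([-.8506,-37.2744,109.5045,5.2558,88.3931,74.9738],[450.7,79.8,360.5],[179.9,-20.1,14.9]),
([48.5226,-40.3244,126.8131,-35.871,64.758,145.6781],[444.58,272.2,300.37],[-179.93,-45.13,.02]),
([47.1378,-42.5092,128.091,-34.96,64.6679,63.6146],[444.1,260.8,299.8],[135.3,-7.0,83.2]),
([48.497,-49.0638,137.1317,-41.1253,60.916,-16.0334],[440,240.7,270.1],[162.8,47.8,157.3]),
([47.3888,-20.9416,143.057,-76.571,40.313,12.155],[493.9,254.8,111.4],[-178.3,57.8,-178.6])]
def fk(q,k,sg=1):
    h,a1,d,L2,a3,L3,L6=k
    e=lambda ax,a:Ro.from_euler(ax,a,degrees=True)
    R=e("z",q[0]);P=R.apply([a1,d,h])
    R=R*e("y",q[1]);P=P+R.apply([0,0,L2])
    R=R*e("y",q[2]);P=P+R.apply([a3,0,L3])
    R=R*e("z",sg*q[3])*e("y",q[4])
    P=P+R.apply([0,0,L6]);R=R*e("z",q[5])*e("z",C)
    return P,R
C=0
def fit(sg):
    global C
    best=None
    for C in(90,-90,0,180):
        rr=sum((fk(q,[0]*7,sg)[1].inv()*Ro.from_euler("xyz",r,degrees=True)).magnitude() for q,p,r in S)
        if best is None or rr<best[0]:best=(rr,C)
    C=best[1]
    f=lambda k:np.concatenate([fk(q,k,sg)[0]-p for q,p,r in S])
    o=least_squares(f,[200,0,50,350,0,350,250]);return best,o
b,o=fit(1);b2,o2=fit(-1)
if b2[0]<b[0]: SG,K,B=-1,o2.x,b2
else: SG,K,B=1,o.x,b
C=B[1]
LO=np.array([-169.43,-51.17,1.28,-76.62,0,-152.29]);HI=np.array([169.43,129.36,143.12,256.62,156.53,152.29])
def ik(P,T,q0):
    def f(q):
        p,r=fk(q,K,SG);return np.r_[(p-P),100*(r.inv()*T).as_rotvec()]
    o=least_squares(f,np.clip(q0,LO+1,HI-1),bounds=(LO,HI));return o.x,np.linalg.norm(o.fun)
E
python3 - <<'E'
from kin import *
print(SG,B,np.round(K,1),np.round(o.cost,1),np.round(o2.cost,1))
q0=sense()["joint_pos"]
for th in(30,35,40,45,50,55):
  for nm,G,yaw in(("R",[534.5,220,84],2),("M",[531.5,300,84],2),("L",[528.5,380,84],2),("Lback",[455,380,84],2),("Mback",[455,300,84],2),("Rback",[455,220,84],2),("h1",[588,-189,160],7.3),("h3",[610,-358,160],7.3),("h3b",[530,-368,160],7.3),("h1b",[510,-200,160],7.3)):
    T=rot(th,yaw);q,e=ik(tcp(G,T),T,[q0[0] if G[1]>0 else -20,0,110,-40 if G[1]>0 else 20,60,0 if G[1]>0 else -100]);print(th,nm,np.round(q),round(e,1))
E
```

```text
1 (0.0037767302294604587, 90) [ 3.181e+02 -1.000e-01  5.120e+01  3.691e+02  6.160e+01  5.534e+02
  3.849e+02] 0.0 10426.1
30 R [ 24. -12. 125. -17.  39. -57.] 0.0
30 M [ 34.  -4. 118. -23.  42. -44.] 0.0
30 L [ 41.   4. 110. -27.  45. -35.] 0.0
30 Lback [ 48.  -3. 117. -29.  47. -28.] 0.0
30 Mback [ 40. -14. 127. -26.  45. -37.] 0.0
30 Rback [ 30. -25. 135. -20.  44. -51.] 0.0
30 h1 [ -34.  -10.  115.   24.   54. -142.] 0.0
30 h3 [ -46.    8.   97.   26.   59. -152.] 3.2
30 h3b [ -51.    0.  104.   23.   61. -152.] 10.6
30 h1b [ -42.  -21.  124.   26.   59. -149.] 0.0
35 R [ 26. -14. 129. -24.  34. -50.] 0.0
35 M [ 36.  -6. 122. -31.  38. -36.] 0.0
35 L [ 43.   3. 113. -35.  41. -26.] 0.0
35 Lback [ 50.  -4. 120. -37.  45. -19.] 0.0
35 Mback [ 42. -15. 130. -34.  42. -29.] 0.0
35 Rback [ 32. -28. 139. -26.  40. -44.] 0.0
35 h1 [ -36.  -12.  119.   31.   51. -149.] 0.0
35 h3 [ -46.    7.   99.   28.   56. -152.] 9.2
35 h3b [ -51.   -2.  107.   26.   59. -152.] 16.5
35 h1b [ -43.  -24.  128.   30.   56. -152.] 2.8
40 R [ 27. -16. 133. -34.  30. -40.] 0.0
40 M [ 37.  -7. 125. -42.  34. 
[... 1049 characters left out ...]

50 Rback [ 43. -24. 143. -57.  40.  -8.] 9.6
50 h1 [ -37.  -19.  128.   40.   41. -152.] 15.3
50 h3 [ -47.    2.  107.   35.   48. -152.] 27.9
50 h3b [ -52.   -7.  114.   32.   51. -152.] 34.6
50 h1b [ -44.  -34.  138.   37.   48. -152.] 19.7
55 R [ 32. -16. 141. -77.  24.   4.] 3.5
55 M [ 43.  -5. 132. -77.  33.  12.] 3.7
55 L [ 51.   5. 122. -77.  39.  17.] 1.8
55 Lback [ 60.   1. 128. -76.  46.  22.] 0.0
55 Mback [ 53. -12. 139. -77.  41.  18.] 0.6
55 Rback [ 47. -19. 143. -70.  43.   8.] 13.0
55 h1 [ -36.  -21.  131.   42.   37. -152.] 21.5
55 h3 [ -47.    0.  109.   37.   45. -152.] 34.3
55 h3b [ -53.   -9.  117.   35.   48. -152.] 40.7
55 h1b [ -44.  -38.  141.   40.   44. -152.] 25.2
```

The model fits exactly. With the camera up (flip 0), tilts of about 43, 38 and 33 are reachable at the right, middle and left sockets. I'll back out upwards and turn the hand over again.

```bash
cat >> kin.py <<'E'
def plan(pos,T,q0=None):
    s=sense();q,e=ik(np.array(pos),T,s["joint_pos"] if q0 is None else q0);gor(pos,T);print("   q",np.round(q),"err",round(e,2));return q
E
python3 - <<'E'
from kin import *
q=plan([480,240,260],rot(40,0,180));q=plan([480,230,260],rot(40,2,100),q);q=plan([480,220,260],rot(43,2,15),q);T=rot(43,2,0);q=plan([488,219,200],T,q);q=plan(tcp([475,218,82],T),T,q);q=plan(tcp([534.5,220,82],T),T,q)
E
```

```text
dp [-0.5976 -0.0846 -0.4573] ang [-0.004   0.0983  0.004 ]
   q [ 37. -37. 127. -27.  60. -46.] err 0.0
dp [-0.5969 -0.1346 -0.4568] ang [-0.0789  0.073  -0.444 ]
   q [  34.  -40.  128.  -24.   59. -131.] err 0.0
dp [-0.5961 -0.1846 -0.4563] ang [-0.1198 -0.0026 -0.9126]
   q [  56.  -33.  139.  -71.   61. -152.] err 49.83
dp [-0.3639 -0.1843 -0.2621] ang [0.1273 0.0195 0.9886]
   q [  54.  -25.  141.  -77.   57. -152.] err 53.67
dp [ 0.1935 -0.1754  0.0902] ang [0.1273 0.0195 0.9886]
   q [  47.  -13.  142.  -77.   43. -152.] err 33.53
dp [ 0.0344 -0.165   0.3415] ang [0.1273 0.0195 0.9886]
   q [  41.   -6.  134.  -77.   39. -152.] err 38.1
```

Run:
```python
from kin import *
q=plan([480,240,260],rot(40,0,180));q=plan([480,230,260],rot(40,2,-95),q);q=plan([480,220,260],rot(43,2,-10),q);T=rot(43,2,0);q=plan([488,219,200],T,q);q=plan(tcp([475,218,82],T),T,q);q=plan(tcp([534.5,220,82],T),T,q)
```

```text
dp [-0.5976 -0.0846 -0.4573] ang [-0.004   0.0983  0.004 ]
   q [ 37. -37. 127. -27.  60. -46.] err 0.0
dp [-0.5969 -0.1346 -0.4568] ang [0.0626 0.0885 0.4647]
   q [ 34. -40. 128. -24.  59.  34.] err 0.0
dp [-0.5961 -0.1846 -0.4563] ang [0.1187 0.029  0.9339]
   q [ 34. -44. 132. -26.  57. 120.] err 0.0
dp [-0.3639 -0.1843 -0.2621] ang [0.1273 0.0195 0.9886]
   q [ 33. -41. 136. -28.  49. 133.] err 0.0
dp [ 0.1935 -0.1754  0.0902] ang [0.1273 0.0195 0.9886]
   q [ 33. -27. 143. -41.  32. 151.] err 0.0
dp [ 0.0344 -0.165   0.3415] ang [0.1273 0.0195 0.9886]
   q [ 28. -16. 135. -41.  27. 148.] err 0.0
```

{"op": "step_arm", "data": {"targets": [{"dp": [-0.15,-0.02,-0.115],"angular": [0,0.025,0],"fingers": 0.45},{"dp": [-0.3,-0.04,-0.23],"angular": [0,0.05,0],"fingers": 0.45},{"dp": [-0.6,-0.085,-0.457],"angular": [-0.004,0.098,0.004],"fingers": 0.45},{"dp": [-0.6,-0.085,-0.457],"angular": [-0.004,0.098,0.004],"fingers": 0.45},{"dp": [-0.6,-0.085,-0.457],"angular": [-0.004,0.098,0.004],"fingers": 0.45},{"dp": [-0.6,-0.085,-0.457],"angular": [-0.004,0.098,0.004],"fingers": 0.45},{"dp": [-0.6,-0.085,-0.457],"angular": [-0.004,0.098,0.004],"fingers": 0.45},{"dp": [-0.6,-0.085,-0.457],"angular": [-0.004,0.098,0.004],"fingers": 0.45}]}}

```text
time: 23.05
tool_pos: [479.6, 239.6, 258.1]
tcp_rot: [-179.8, 39.9, -179.9]
ft_force: [0.4, -0.7, 0.7]
finger_gap: 47.2
grip_force: 0.0
```

Run:
```python
from kin import *
print(sense()["joint_pos"])
q=plan([480,230,260],rot(40,2,-95));q=plan([480,220,260],rot(43,2,-10),q)
```

```text
[ 37.10511574 -37.2149797  126.91275438 -26.76563103  59.55116836
 -45.60210276]
dp [-0.0073 -0.0482 -0.0059] ang [-0.0065  0.0052  0.4641]
   q [ 34. -40. 128. -24.  59.  34.] err 0.0
dp [-0.0073 -0.0982 -0.0059] ang [-0.0263  0.0093  0.9362]
   q [ 34. -44. 132. -26.  57. 120.] err 0.0
```

{"op": "step_arm", "data": {"targets": [{"dp": [0,-0.05,0],"angular": [-0.006,0.005,0.464],"fingers": 0.45},{"dp": [0,-0.05,0],"angular": [-0.006,0.005,0.464],"fingers": 0.45},{"dp": [0,-0.05,0],"angular": [-0.006,0.005,0.464],"fingers": 0.45},{"dp": [0,-0.05,0],"angular": [-0.006,0.005,0.464],"fingers": 0.45},{"dp": [0,-0.05,0],"angular": [-0.006,0.005,0.464],"fingers": 0.45},{"dp": [0,-0.05,0],"angular": [-0.006,0.005,0.464],"fingers": 0.45},{"dp": [0,-0.05,0],"angular": [-0.006,0.005,0.464],"fingers": 0.45},{"dp": [0,-0.05,0],"angular": [-0.006,0.005,0.464],"fingers": 0.45}]}}

```text
time: 24.05
tool_pos: [479.9, 229.9, 259.0]
tcp_rot: [140.1, 3.0, 95.6]
ft_force: [1.0, 0.2, 0.2]
finger_gap: 46.8
grip_force: 0.0
```

Run:
```python
from kin import *
print(sense()["joint_pos"])
T=rot(41,2,0);q=plan([495,220,240],T)
q=plan(tcp([485,218,82],T),T,q);q=plan(tcp([534.5,220,82],T),T,q)
```

```text
[ 34.43590872 -40.11705649 128.56543967 -23.89514524  58.56630878
  34.28641186]
dp [-0.0512 -0.0092  0.1202] ang [-0.0043  0.0043  0.526 ]
   q [ 32. -39. 131. -24.  54. 128.] err 0.0
dp [-0.0145 -0.5531  0.7878] ang [-0.0043  0.0043  0.526 ]
   q [ 31. -25. 140. -37.  33. 145.] err 0.0
dp [-0.0285 -0.3639  0.9471] ang [-0.0043  0.0043  0.526 ]
   q [ 28. -16. 134. -36.  29. 143.] err 0.0
```

{"op": "step_arm", "data": {"targets": [{"dp": [-0.05,-0.01,0.12],"angular": [-0.004,0.004,0.526],"fingers": 0.45},{"dp": [-0.05,-0.01,0.12],"angular": [-0.004,0.004,0.526],"fingers": 0.45},{"dp": [-0.05,-0.01,0.12],"angular": [-0.004,0.004,0.526],"fingers": 0.45},{"dp": [-0.05,-0.01,0.12],"angular": [-0.004,0.004,0.526],"fingers": 0.45},{"dp": [-0.05,-0.01,0.12],"angular": [-0.004,0.004,0.526],"fingers": 0.45},{"dp": [-0.05,-0.01,0.12],"angular": [-0.004,0.004,0.526],"fingers": 0.45},{"dp": [-0.05,-0.01,0.12],"angular": [-0.004,0.004,0.526],"fingers": 0.45},{"dp": [-0.05,-0.01,0.12],"angular": [-0.004,0.004,0.526],"fingers": 0.45}]}}

```text
time: 25.05
tool_pos: [494.8, 220.2, 239.9]
tcp_rot: [172.6, -40.3, 13.4]
ft_force: [0.1, 0.2, -0.6]
finger_gap: 47.2
grip_force: 0.0
```

Run:
```python
from kin import *
s=sense();p=camera_params("wrist");a=snapshot("wrist")
print(s["tool_pos"],s["tcp_rot"])
for l,z in(("meter_block",0),("meter_1",10),("ring_1",172)):
  for d in pinpoint("wrist",l):print(l,np.round(d["at"],1),round(d["conf"],2),np.round(atz(p,d["at"],z),1))
T=rot(41,2,0)
plan(tcp([485,219,82],T),T);plan(tcp([534.5,220,82],T),T)
cv2.imwrite("pics/w12.png",a)
```

```text
[494.80584444 220.20756316 239.88245742] [172.60291202 -40.29460848  13.43107284]
meter_block [180.9 247.6] 0.94 [535.2 300.3   0. ]
meter_block [181.2 127.1] 0.74 [726.2 347.3   0. ]
meter_1 [237.3 256. ] 0.91 [534.8 223.7  10. ]
meter_1 [119.2 241.4] 0.82 [527.2 378.   10. ]
meter_1 [174.5 248.1] 0.76 [530.9 306.5  10. ]
ring_1 [153.2 197.8] 0.7 [533.3 303.1 172. ]
ring_1 [252.5 211.2] 0.66 [537.1 220.1 172. ]
ring_1 [ 59.1 186.7] 0.54 [528.5 378.8 172. ]
ring_1 [180.7 127.3] 0.26 [606.9 298.4 172. ]
dp [-0.55   -0.0844  0.6611] ang [-0.0005  0.0006  0.0516]
   q [ 32. -24. 140. -37.  33. 145.] err 0.0
dp [-0.366  -0.0504  0.8231] ang [-0.0005  0.0006  0.0516]
   q [ 28. -16. 134. -36.  29. 143.] err 0.0
```

View pics/w12.png

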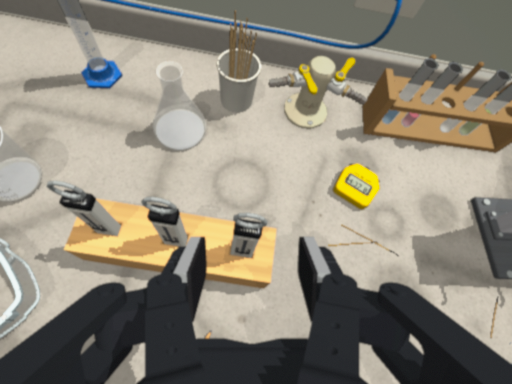

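That view, at 15, takes me one past the 14-picture limit, so no more views: from here I rely on numbers. It showed the meters at about (536,220.5), (532.5,302) and (528.5,379). Next is the descent in front of the right one.

{"op": "step_arm", "data": {"targets": [{"dp": [-0.138,-0.021,0.165],"angular": [0,0,0.05],"fingers": 0.45},{"dp": [-0.275,-0.042,0.33],"angular": [0,0,0.05],"fingers": 0.45},{"dp": [-0.41,-0.063,0.495],"angular": [0,0,0.05],"fingers": 0.45},{"dp": [-0.55,-0.084,0.66],"angular": [0,0,0.05],"fingers": 0.45},{"dp": [-0.55,-0.084,0.66],"angular": [0,0,0.05],"fingers": 0.45},{"dp": [-0.55,-0.084,0.66],"angular": [0,0,0.05],"fingers": 0.45},{"dp": [-0.55,-0.084,0.66],"angular": [0,0,0.05],"fingers": 0.45},{"dp": [-0.55,-0.084,0.66],"angular": [0,0,0.05],"fingers": 0.45}]}}

```text
time: 26.25
tool_pos: [499.0, 220.7, 71.1]
tcp_rot: [-179.8, -41.1, 1.9]
ft_force: [-1.3, -0.3, 1.2]
finger_gap: 46.9
grip_force: 0.0
```

Run:
```python
from kin import *
s=sense();p=camera_params("wrist");a=snapshot("wrist")
print(s["tool_pos"],s["tcp_rot"],proj(p,np.array([536,220,172])),proj(p,np.array([536,220,142])))
for l,z in(("meter_1",10),("ring_1",172)):
  for d in pinpoint("wrist",l):print(l,np.round(d["at"],1),round(d["conf"],2),np.round(atz(p,d["at"],z),1))
for d in masks_of("wrist","meter_1"):
  ys,xs=np.nonzero(d["pixels"]);print(d["conf"],xs.min(),xs.max(),ys.min(),ys.max(),d["at"])
T=rot(41,2.5,0)
plan(tcp([536,220.5,82],T),T)
```

```text
[498.97955375 220.73649229  71.09997772] [-179.79180277  -41.12427615    1.93406238] [260.03293827  36.34926693] [258.46863861 100.60875079]
meter_1 [251.5 219.5] 0.93 [531.4 223.2  10. ]
meter_1 [155.3 215.7] 0.9 [531.9 301.4  10. ]
ring_1 [13.8 39.2] 0.95 [532.1 300.1 172. ]
ring_1 [263.   45.1] 0.87 [532.  218.9 172. ]
ring_1 [159.2 218.7] 0.56 [472.  242.6 172. ]
0.98 0 44 152 201 [16.0, 184.8]
0.67 216 300 37 205 [254.3, 125.4]
0.56 0 159 33 203 [84.4, 128.3]
dp [0.1851 0.0045 0.1715] ang [ 0.0012  0.0001 -0.0022]
   q [ 27. -16. 134. -36.  28. 141.] err 0.0
```

{"op": "step_arm", "data": {"targets": [{"dp": [0.06,0.002,0.055],"angular": [0,0,0],"fingers": 0.45},{"dp": [0.12,0.004,0.11],"angular": [0,0,0],"fingers": 0.45},{"dp": [0.178,0.005,0.165],"angular": [0,0,0],"fingers": 0.45},{"dp": [0.178,0.005,0.165],"angular": [0,0,0],"fingers": 0.45},{"dp": [0.178,0.005,0.165],"angular": [0,0,0],"fingers": 1},{"dp": [0.178,0.005,0.165],"angular": [0,0,0],"fingers": 1},{"dp": [0.178,0.005,0.165],"angular": [0,0,0],"fingers": 1},{"dp": [0.178,0.005,0.165],"angular": [0,0,0],"fingers": 1}], "newtons": 60}}

```text
time: 27.45
tool_pos: [545.9, 220.8, 66.8]
tcp_rot: [-179.9, -40.9, 2.0]
ft_force: [-0.0, 0.6, -0.5]
finger_gap: 24.3
grip_force: 59.2
```

Run:
```python
from kin import *
s=sense();print(s["tool_pos"],s["tcp_rot"],s["ft_force"],s["finger_gap"])
p=camera_params("wrist");snapshot("wrist")
for l,z in(("ring_1",172),("meter_1",10)):
  for d in pinpoint("wrist",l):print(l,np.round(d["at"],1),round(d["conf"],2),np.round(atz(p,d["at"],z),1))
```

```text
[545.92393964 220.75103172  66.845857  ] [-179.90852098  -40.92619956    2.0036469 ] [-0.00398745  0.64504079 -0.51555098] 24.339364660249586
ring_1 [252.2 158.2] 0.63 [534.4 221.  172. ]
meter_1 [139.7 271.6] 0.89 [533.1 303.8  10. ]
meter_1 [249.8 276.9] 0.64 [532.1 222.7  10. ]
```

```bash
cat >> kin.py <<'E'
PO=np.array([648.1,-267.6,236.]);PY=7.3
def hook(i,off=(0,0,0)):
    return PO+Ro.from_euler("z",PY,degrees=True).apply(np.array([-50,85*(2-i),7.5])+off)
def ringplan(ring,th,yaw,r,q0=None,flip=0):
    T=rot(th,yaw,flip);return plan(np.array(ring)-T.apply(r),T,q0)
E
python3 - <<'E'
from kin import *
s=sense();T=Ro.from_euler("xyz",s["tcp_rot"],degrees=True)
r=T.inv().apply(np.array([534.2,220.75,172])-s["tool_pos"]);print("r",np.round(r,2).tolist());np.save("r.npy",r)
q=ringplan([534,221,285],41,2,r)
q=ringplan([500,30,290],41,4,r,q)
for th in(41,50):
  print(th);qq=ringplan(hook(3,(-40,0,14)),th,7.3,r,q);ringplan(hook(3,(0,0,14)),th,7.3,r,qq)
E
```

```text
r [59.91, -0.61, -87.21]
dp [ 0.37   -0.0013 -0.4271] ang [-0.0005  0.0004 -0.    ]
   q [ 28. -27. 129. -25.  43. 129.] err 0.0
dp [ 0.2329  0.9449 -0.5806] ang [ 0.0068  0.0004 -0.0084]
   q [ -8. -51. 142.  10.  51.  74.] err 3.13
41
dp [ 0.3376  2.9196 -0.2779] ang [ 0.0188  0.0004 -0.0223]
   q [-56.   2. 108.  44.  58.   7.] err 0.0
dp [ 0.488   2.9013 -0.1474] ang [ 0.0188  0.0004 -0.0223]
   q [-52.   5. 104.  43.  55.  10.] err 0.0
50
dp [ 0.4093  2.9121 -0.2367] ang [ 0.0205  0.0503 -0.0207]
   q [-58.   3. 111.  57.  56.  -5.] err 0.0
dp [ 0.5597  2.8938 -0.1062] ang [ 0.0205  0.0503 -0.0207]
   q [-54.   6. 108.  57.  54.  -2.] err 0.0
```

{"op": "step_arm", "data": {"targets": [{"dp": [0.03,0,-0.034],"angular": [0,0,0],"fingers": 1},{"dp": [0.08,0,-0.094],"angular": [0,0,0],"fingers": 1},{"dp": [0.15,0,-0.17],"angular": [0,0,0],"fingers": 1},{"dp": [0.25,0,-0.29],"angular": [0,0,0],"fingers": 1},{"dp": [0.36,0,-0.415],"angular": [0,0,0],"fingers": 1},{"dp": [0.36,0,-0.415],"angular": [0,0,0],"fingers": 1},{"dp": [0.36,0,-0.415],"angular": [0,0,0],"fingers": 1},{"dp": [0.36,0,-0.415],"angular": [0,0,0],"fingers": 1}]}}

```text
time: 28.6
tool_pos: [545.4, 220.1, 174.8]
tcp_rot: [-180.0, -40.8, 2.0]
ft_force: [0.4, 0.1, -0.0]
finger_gap: 24.5
grip_force: 59.2
```

Run:
```python
from kin import *
r=np.load("r.npy");s=sense();T=Ro.from_euler("xyz",s["tcp_rot"],degrees=True);p=camera_params("wrist");snapshot("wrist")
print(s["tool_pos"],s["joint_pos"],s["ft_force"]);R=s["tool_pos"]+T.apply(r);print("ring expect",R,proj(p,R))
for d in pinpoint("wrist","ring_1"):print(np.round(d["at"],1),round(d["conf"],2),np.round(atz(p,d["at"],R[2]),1))
q=ringplan([510,100,290],41,3,r)
```

```text
[545.3510512  220.07220496 174.77681896] [ 27.53799993 -27.1578578  129.70061082 -24.70578427  42.2652289
 128.65418404] [ 0.37161276  0.08103794 -0.01729346]
ring expect [533.72600861 220.26015381 279.94708166] [252.99812008 159.32453223]
[251.9 159.4] 0.93 [533.7 220.5 279.9]
[110.4 253.5] 0.72 [509.2 250.  279.9]
dp [-0.0732  0.5963 -0.128 ] ang [ 0.0034  0.0011 -0.004 ]
   q [  7. -47. 140.  -4.  46.  96.] err 0.0
```

Run:
```python
from kin import *
r=np.load("r.npy");q=None
for P,y in(([540,100,275],3),([548,30,275],4),([550,-60,275],5),([552,-160,275],6),([552,-260,275],7.3),([562,-340,265],7.3)):
  q=ringplan(P,41,y,r,q)
```

```text
dp [-0.0088  0.6017  0.0267] ang [ 0.0034  0.0011 -0.004 ]
   q [  7. -38. 137.  -4.  40.  96.] err 0.0
dp [0.0121 0.9518 0.0446] ang [ 0.007   0.0011 -0.0082]
   q [ -7. -39. 138.  11.  42.  73.] err 0.0
dp [0.0075 1.4009 0.0406] ang [ 0.0107  0.0011 -0.0124]
   q [-24. -36. 136.  26.  46.  48.] err 0.0
dp [1.5000e-03 1.8999e+00 3.5300e-02] ang [ 0.0143  0.0011 -0.0166]
   q [-39. -26. 130.  36.  51.  28.] err 0.0
dp [-0.012   2.3982  0.0235] ang [ 0.0191  0.0011 -0.0221]
   q [-50. -14. 120.  41.  56.  14.] err 0.0
dp [-0.0177  2.7997  0.0846] ang [ 0.0191  0.0011 -0.0221]
   q [-55.  -2. 111.  43.  58.   8.] err 0.0
```

{"op": "step_arm", "data": {"targets": [{"dp": [-0.003,0.15,0.006],"angular": [0,0,0],"fingers": 1},{"dp": [-0.006,0.35,0.014],"angular": [0.002,0,-0.002],"fingers": 1},{"dp": [-0.009,0.6,0.027],"angular": [0.003,0,-0.004],"fingers": 1},{"dp": [0.002,0.8,0.037],"angular": [0.005,0,-0.006],"fingers": 1},{"dp": [0.012,0.95,0.045],"angular": [0.007,0,-0.008],"fingers": 1},{"dp": [0.012,0.95,0.045],"angular": [0.007,0,-0.008],"fingers": 1},{"dp": [0.012,0.95,0.045],"angular": [0.007,0,-0.008],"fingers": 1},{"dp": [0.012,0.95,0.045],"angular": [0.007,0,-0.008],"fingers": 1}]}}

```text
time: 29.7
tool_pos: [560.5, 32.2, 171.0]
tcp_rot: [-179.9, -40.9, 4.0]
ft_force: [0.5, 0.2, -1.2]
finger_gap: 24.2
grip_force: 59.4
```

Run:
```python
from kin import *
r=np.load("r.npy");q=None
for P,y in(([550,-60,275],5),([552,-160,275],6)):q=ringplan(P,41,y,r,q)
```

```text
dp [-0.0219  0.4583 -0.0128] ang [ 0.0031  0.0006 -0.0043]
   q [-24. -36. 136.  26.  46.  48.] err 0.0
dp [-0.0406  0.9567 -0.03  ] ang [ 0.0067  0.0006 -0.0085]
   q [-39. -26. 130.  36.  51.  28.] err 0.0
```

{"op": "step_arm", "data": {"targets": [{"dp": [-0.01,0.2,-0.006],"angular": [0.001,0,-0.002],"fingers": 1},{"dp": [-0.022,0.45,-0.013],"angular": [0.003,0,-0.004],"fingers": 1},{"dp": [-0.03,0.7,-0.02],"angular": [0.005,0,-0.006],"fingers": 1},{"dp": [-0.04,0.95,-0.03],"angular": [0.007,0,-0.008],"fingers": 1},{"dp": [-0.04,0.95,-0.03],"angular": [0.007,0,-0.008],"fingers": 1},{"dp": [-0.04,0.95,-0.03],"angular": [0.007,0,-0.008],"fingers": 1},{"dp": [-0.04,0.95,-0.03],"angular": [0.007,0,-0.008],"fingers": 1},{"dp": [-0.04,0.95,-0.03],"angular": [0.007,0,-0.008],"fingers": 1}]}}

```text
time: 30.7
tool_pos: [564.2, -157.6, 170.5]
tcp_rot: [-179.9, -41.0, 6.0]
ft_force: [1.1, -0.0, -1.1]
finger_gap: 24.3
grip_force: 59.6
```

Run:
```python
from kin import *
r=np.load("r.npy");q=None;print(hook(3))
for P,t,y in(([552,-260,275],41,7.3),([560,-340,270],45,7.3),(hook(3,(-38,0,14)),49,7.3)):q=ringplan(P,t,y,r,q)
```

```text
[ 609.3057696  -358.26425805  243.5       ]
dp [-0.0428  0.5047 -0.0337] ang [ 0.0044  0.0002 -0.0056]
   q [-50. -14. 120.  41.  56.  14.] err 0.0
dp [-0.0293  0.9059  0.0032] ang [ 0.0045  0.0225 -0.0055]
   q [-56.  -3. 113.  49.  57.   3.] err 0.0
dp [-0.0033  1.0261  0.0978] ang [ 0.0047  0.0447 -0.0053]
   q [-58.   3. 111.  55.  56.  -4.] err 0.0
```

Run:
```python
from kin import *
r=np.load("r.npy");q=None
for P in([552,-260,275],hook(3,(-38,1,14))):q=ringplan(P,41,7.3,r,q)
```

```text
dp [-0.0428  0.5047 -0.0337] ang [ 0.0044  0.0002 -0.0056]
   q [-50. -14. 120.  41.  56.  14.] err 0.0
dp [-0.067   1.0227  0.0603] ang [ 0.0044  0.0002 -0.0056]
   q [-55.   2. 108.  44.  58.   7.] err 0.0
```

{"op": "step_arm", "data": {"targets": [{"dp": [-0.02,0.2,-0.015],"angular": [0.002,0,-0.003],"fingers": 1},{"dp": [-0.043,0.45,-0.034],"angular": [0.004,0,-0.006],"fingers": 1},{"dp": [-0.05,0.7,0.01],"angular": [0.004,0,-0.006],"fingers": 1},{"dp": [-0.065,0.9,0.06],"angular": [0.004,0,-0.006],"fingers": 1},{"dp": [-0.067,1,0.06],"angular": [0.004,0,-0.006],"fingers": 1},{"dp": [-0.067,1,0.06],"angular": [0.004,0,-0.006],"fingers": 1},{"dp": [-0.067,1,0.06],"angular": [0.004,0,-0.006],"fingers": 1},{"dp": [-0.067,1,0.06],"angular": [0.004,0,-0.006],"fingers": 1}]}}

```text
time: 31.7
tool_pos: [582.4, -357.1, 152.5]
tcp_rot: [179.9, -40.9, 7.3]
ft_force: [0.3, 0.4, -1.2]
finger_gap: 24.0
grip_force: 59.6
```

Run:
```python
from kin import *
r=np.load("r.npy");s=sense();T=Ro.from_euler("xyz",s["tcp_rot"],degrees=True);p=camera_params("wrist");snapshot("wrist")
R=s["tool_pos"]+T.apply(r);print("tcp",s["tool_pos"],"ring",R,proj(p,R),s["ft_force"])
for i in(1,2,3):print("hook",i,proj(p,hook(i)),"tip",proj(p,hook(i,(-8,0,7.5))))
for l in("ring_1","hook_1"):
  for d in pinpoint("wrist",l):print(l,np.round(d["at"],1),round(d["conf"],2),np.round(atz(p,d["at"],R[2] if l=="ring_1" else 243.5),1))
ringplan(hook(3,(-38,1,13.5)),41,7.3,r);ringplan(hook(3,(2,1,13.5)),41,7.3,r)
```

```text
tcp [ 582.38887448 -357.06425822  152.4956567 ] ring [ 570.48220497 -357.81206801  257.63191638] [252.43500613 159.7295007 ] [ 0.29097377  0.35160188 -1.18412161]
hook 1 [-231.38392127   83.99377246] tip [-283.91684639   85.53515392]
hook 2 [18.49068036 84.01509928] tip [-6.81834482 85.55710764]
hook 3 [267.87105537  84.03638392] tip [269.67256315  85.57901321]
ring_1 [251.7 162.1] 0.71 [ 569.8 -357.7  257.6]
hook_1 [269.7  83.1] 0.88 [ 609.8 -358.8  243.5]
hook_1 [24.4 80.7] 0.75 [ 600.2 -275.3  243.5]
dp [-0.0001  0.0181  0.005 ] ang [0.0007 0.0002 0.    ]
   q [-55.   2. 108.  44.  57.   7.] err 0.0
dp [0.1509 0.0178 0.1361] ang [0.0007 0.0002 0.    ]
   q [-52.   5. 104.  43.  55.  10.] err 0.0
```

{"op": "step_arm", "data": {"targets": [{"dp": [0,0.018,0.005],"angular": [0,0,0],"fingers": 1},{"dp": [0,0.018,0.005],"angular": [0,0,0],"fingers": 1},{"dp": [0.03,0.018,0.031],"angular": [0,0,0],"fingers": 1},{"dp": [0.06,0.018,0.057],"angular": [0,0,0],"fingers": 1},{"dp": [0.09,0.018,0.084],"angular": [0,0,0],"fingers": 1},{"dp": [0.12,0.018,0.11],"angular": [0,0,0],"fingers": 1},{"dp": [0.15,0.018,0.136],"angular": [0,0,0],"fingers": 1},{"dp": [0.15,0.018,0.136],"angular": [0,0,0],"fingers": 1}]}}

```text
time: 32.85
tool_pos: [623.4, -356.6, 151.4]
tcp_rot: [179.9, -40.9, 7.3]
ft_force: [-1.1, 1.0, -0.6]
finger_gap: 24.6
grip_force: 59.6
```

Run:
```python
from kin import *
r=np.load("r.npy");s=sense();T=Ro.from_euler("xyz",s["tcp_rot"],degrees=True);p=camera_params("wrist")
R=s["tool_pos"]+T.apply(r);print("ring",R-hook(3),"f",favg(6));snapshot("wrist");print(proj(p,R),proj(p,hook(3)))
for l in("ring_1","hook_1"):
  for d in pinpoint("wrist",l):print(l,np.round(d["at"],1),round(d["conf"],2))
ringplan(hook(3,(1,1,3)),41,7.3,r);ringplan(hook(3,(0,1,-6)),41,7.3,r)
```

```text
ring [ 2.18061953  0.94175964 13.02789976] f [-3.3000e-01 -1.8000e-01 -8.8000e-01  6.2273e+02 -3.5691e+02  1.5134e+02]
[252.40558641 159.69544851] [254.61467624 190.63611068]
ring_1 [252.4 160.5] 0.98
hook_1 [257.8 186.3] 0.56
dp [-0.0348 -0.0047  0.0368] ang [ 0.0009  0.0003 -0.0003]
   q [-52.   6. 105.  44.  54.   9.] err 0.0
dp [-0.0681 -0.0047  0.0676] ang [ 0.0009  0.0003 -0.0003]
   q [-52.   7. 105.  44.  54.   8.] err 0.0
```

Run:
```python
from kin import *
r=np.load("r.npy");ringplan(hook(3,(0,1,-3)),41,7.3,r)
```

```text
dp [-0.0582 -0.0047  0.0562] ang [ 0.0009  0.0003 -0.0003]
   q [-52.   6. 105.  44.  54.   9.] err 0.0
```

{"op": "step_arm", "data": {"targets": [{"dp": [-0.01,0,0.01],"angular": [0,0,0],"fingers": 1},{"dp": [-0.02,0,0.02],"angular": [0,0,0],"fingers": 1},{"dp": [-0.03,0,0.032],"angular": [0,0,0],"fingers": 1},{"dp": [-0.04,-0.002,0.042],"angular": [0,0,0],"fingers": 1},{"dp": [-0.05,-0.004,0.05],"angular": [0,0,0],"fingers": 1},{"dp": [-0.058,-0.004,0.057],"angular": [0,0,0],"fingers": 1},{"dp": [-0.058,-0.004,0.057],"angular": [0,0,0],"fingers": 1},{"dp": [-0.058,-0.004,0.057],"angular": [0,0,0],"fingers": 1}]}}

```text
time: 34.3
tool_pos: [621.7, -356.5, 135.7]
tcp_rot: [179.9, -41.0, 7.3]
ft_force: [0.7, 0.0, 0.3]
finger_gap: 24.4
grip_force: 59.7
```

Run:
```python
from kin import *
r=np.load("r.npy");f=favg(8);s=sense();T=Ro.from_euler("xyz",s["tcp_rot"],degrees=True)
print("ring",np.round(f[3:]+T.apply(r)-hook(3),2),f)
```

```text
ring [ 0.34  1.08 -2.86] [ 1.1600e+00 -3.0000e-01  2.0300e+00  6.2157e+02 -3.5647e+02  1.3551e+02]
```

{"op": "step_arm", "data": {"targets": [{"dp": [-0.003,0,0.003],"angular": [0,0,0],"fingers": 1},{"dp": [-0.006,0,0.007],"angular": [0,0,0],"fingers": 1},{"dp": [-0.009,0,0.01],"angular": [0,0,0],"fingers": 1},{"dp": [-0.012,0,0.014],"angular": [0,0,0],"fingers": 1},{"dp": [-0.015,0,0.017],"angular": [0,0,0],"fingers": 1},{"dp": [-0.015,0,0.017],"angular": [0,0,0],"fingers": 1},{"dp": [-0.015,0,0.017],"angular": [0,0,0],"fingers": 1},{"dp": [-0.015,0,0.017],"angular": [0,0,0],"fingers": 1}]}}

```text
time: 35.7
tool_pos: [621.4, -356.4, 130.8]
tcp_rot: [179.9, -41.0, 7.2]
ft_force: [1.3, -0.8, 3.6]
finger_gap: 24.3
grip_force: 59.9
```

Run:
```python
from kin import *
r=np.load("r.npy");f=favg(10);s=sense();T=Ro.from_euler("xyz",s["tcp_rot"],degrees=True)
print("ring",np.round(f[3:]+T.apply(r)-hook(3),2),f)
```

```text
ring [ 0.23  1.14 -7.61] [   0.81   -0.79    4.04  621.44 -356.39  130.75]
```

{"op": "step_arm", "data": {"targets": [{"dp": [0.008,0,-0.009],"angular": [0,0,0],"fingers": 1},{"dp": [0.016,0,-0.019],"angular": [0,0,0],"fingers": 1},{"dp": [0.024,0,-0.028],"angular": [0,0,0],"fingers": 1},{"dp": [0.024,0,-0.028],"angular": [0,0,0],"fingers": 1},{"dp": [0.024,0,-0.028],"angular": [0,0,0],"fingers": 0.45},{"dp": [0.024,0,-0.028],"angular": [0,0,0],"fingers": 0.45},{"dp": [0.024,0,-0.028],"angular": [0,0,0],"fingers": 0.45},{"dp": [0.024,0,-0.028],"angular": [0,0,0],"fingers": 0.45}]}}

```text
time: 37.2
tool_pos: [621.3, -356.2, 137.9]
tcp_rot: [179.9, -40.9, 7.2]
ft_force: [0.4, 0.7, -0.7]
finger_gap: 46.7
grip_force: 0.0
```

{"op": "step_arm", "data": {"targets": [{"dp": [-0.04,0,-0.035],"angular": [0,0,0],"fingers": 0.45},{"dp": [-0.1,0,-0.087],"angular": [0,0,0],"fingers": 0.45},{"dp": [-0.18,0,-0.157],"angular": [0,0,0],"fingers": 0.45},{"dp": [-0.26,0,-0.226],"angular": [0,0,0],"fingers": 0.45},{"dp": [-0.34,0,-0.295],"angular": [0,0,0],"fingers": 0.45},{"dp": [-0.34,0,-0.295],"angular": [0,0,0],"fingers": 0.45},{"dp": [-0.34,0,-0.295],"angular": [0,0,0],"fingers": 0.45},{"dp": [-0.34,0,-0.295],"angular": [0,0,0],"fingers": 0.45}]}}

```text
time: 38.2
tool_pos: [532.3, -367.5, 138.2]
tcp_rot: [179.9, -41.0, 7.3]
ft_force: [-0.0, 0.0, 0.3]
finger_gap: 46.9
grip_force: 0.0
```

```bash
cat >> kin.py <<'E'
def tri2(l,lo,hi):
    cs=camera_params("scene");cb=camera_params("side");snapshot("scene");snapshot("side")
    A=pinpoint("scene",l);B=pinpoint("side",l)
    for x in A:
      for y in B:
        X=tri([(cs,x["at"]),(cb,y["at"])]);e=np.linalg.norm(proj(cs,X)-x["at"])
        if e<4 and lo<X[2]<hi:print(l,np.round(X,1),"e",round(e,1),round(x["conf"],2),round(y["conf"],2))
E
python3 - <<'E'
from kin import *
s=sense();p=camera_params("wrist");snapshot("wrist");print(s["tool_pos"],s["ft_force"],s["joint_pos"])
print("hook3 ring px",proj(p,hook(3)),"org",proj(p,hook(3,(0,0,-162))))
for l in("ring_1","meter_1"):
  for d in pinpoint("wrist",l):print(l,np.round(d["at"],1),round(d["conf"],2))
tri2("meter_1",-20,120);tri2("ring_1",140,280)
E
```

```text
[ 532.31592343 -367.46072749  138.20800224] [-0.03074965  0.03717239  0.2660844 ] [-60.74514628  -1.20927485 112.48788005  44.67486841  59.69834014
   1.70695167]
hook3 ring px [255.66332971 -50.36724615] org [253.21366433 167.78352806]
meter_1 [253.1 167.9] 0.8
meter_1 [530.5 378.3  -2.4] e 0.1 0.82 0.83
meter_1 [532.6 300.4   1. ] e 1.1 0.8 0.58
ring_1 [536.7 289.3 165.6] e 1.6 0.43 0.42
ring_1 [532.1 374.  172.1] e 1.8 0.39 0.56
```

Run:
```python
from kin import *
q=plan([555,-180,175],rot(41,6,0))
q=plan([560,10,175],rot(40,4,0),q)
q=plan([540,150,210],rot(39,3,0),q)
T=rot(38,2,0)
q=plan([500,299,215],T,q);q=plan(tcp([484,300,82],T),T,q);q=plan(tcp([532.5,301,82],T),T,q)
```

```text
dp [ 0.2963 -0.9158  0.0107] ang [-0.0039  0.0003  0.0052]
   q [-42. -26. 129.  38.  53.  25.] err 0.0
dp [ 0.4054 -1.8552  0.1038] ang [-0.0111 -0.0053  0.0137]
   q [-11. -39. 137.  14.  44.  69.] err 0.0
dp [ 0.5117 -2.562  -0.0369] ang [-0.0146 -0.0108  0.018 ]
   q [ 16. -37. 131. -11.  48. 107.] err 0.0
dp [ 0.4491 -3.3261 -0.1256] ang [-0.0179 -0.0164  0.0224]
   q [ 40. -24. 122. -28.  54. 139.] err 0.0
dp [-0.0512 -3.3367  0.4198] ang [-0.0179 -0.0164  0.0224]
   q [ 40. -12. 129. -37.  38. 152.] err 1.53
dp [ 0.131  -3.3114  0.5779] ang [-0.0179 -0.0164  0.0224]
   q [ 37.  -6. 124. -38.  35. 151.] err 0.0
```

{"op": "step_arm", "data": {"targets": [{"dp": [0.05,-0.15,0],"angular": [0,0,0],"fingers": 0.45},{"dp": [0.12,-0.4,0],"angular": [-0.002,0,0.002],"fingers": 0.45},{"dp": [0.21,-0.65,0.01],"angular": [-0.004,0,0.005],"fingers": 0.45},{"dp": [0.296,-0.916,0.01],"angular": [-0.004,0,0.005],"fingers": 0.45},{"dp": [0.296,-0.916,0.01],"angular": [-0.004,0,0.005],"fingers": 0.45},{"dp": [0.296,-0.916,0.01],"angular": [-0.004,0,0.005],"fingers": 0.45},{"dp": [0.296,-0.916,0.01],"angular": [-0.004,0,0.005],"fingers": 0.45},{"dp": [0.296,-0.916,0.01],"angular": [-0.004,0,0.005],"fingers": 0.45}]}}

```text
time: 39.75
tool_pos: [554.5, -181.1, 174.6]
tcp_rot: [-180.0, -40.9, 5.9]
ft_force: [-0.3, -0.5, -0.2]
finger_gap: 47.1
grip_force: 0.0
```

Run:
```python
from kin import *
q=plan([560,12,175],rot(40,4,0))
```

```text
dp [ 0.0971 -0.9577  0.0815] ang [-0.0069 -0.005   0.008 ]
   q [-10. -39. 137.  13.  44.  69.] err 0.0
```

{"op": "step_arm", "data": {"targets": [{"dp": [0.025,-0.25,0.02],"angular": [-0.002,-0.001,0.002],"fingers": 0.45},{"dp": [0.05,-0.5,0.04],"angular": [-0.003,-0.002,0.004],"fingers": 0.45},{"dp": [0.075,-0.75,0.06],"angular": [-0.005,-0.004,0.006],"fingers": 0.45},{"dp": [0.097,-0.958,0.08],"angular": [-0.007,-0.005,0.008],"fingers": 0.45},{"dp": [0.097,-0.958,0.08],"angular": [-0.007,-0.005,0.008],"fingers": 0.45},{"dp": [0.097,-0.958,0.08],"angular": [-0.007,-0.005,0.008],"fingers": 0.45},{"dp": [0.097,-0.958,0.08],"angular": [-0.007,-0.005,0.008],"fingers": 0.45},{"dp": [0.097,-0.958,0.08],"angular": [-0.007,-0.005,0.008],"fingers": 0.45}]}}

```text
time: 40.75
tool_pos: [559.8, 11.5, 175.4]
tcp_rot: [179.9, -40.0, 4.0]
ft_force: [0.0, 0.1, 0.2]
finger_gap: 47.2
grip_force: 0.0
```

Run:
```python
from kin import *
q=plan([530,170,215],rot(38,4,0))
tri2("meter_1",-20,120)
T=rot(37,4,0)
q=plan([500,297,225],T,q);q=plan(tcp([484,298,82],T),T,q);q=plan(tcp([532.5,301,82],T),T,q)
```

```text
dp [ 0.0557 -0.8008 -0.2125] ang [ 0.0004 -0.0112 -0.0001]
   q [ 19. -37. 130. -12.  50. 109.] err 0.0
meter_1 [528.5 308.3   9.4] e 0.4 0.88 0.57
meter_1 [ 595.5 -337.6   91.5] e 0.3 0.72 0.63
meter_1 [531.1 379.8   4.6] e 0.2 0.61 0.81
dp [ 0.0081 -1.4401 -0.3177] ang [ 0.0001 -0.0169  0.0003]
   q [ 39. -25. 121. -25.  55. 134.] err 0.0
dp [-0.5178 -1.4515  0.2734] ang [ 0.0001 -0.0169  0.0003]
   q [ 39. -13. 130. -35.  37. 149.] err 0.0
dp [-0.3318 -1.4494  0.4298] ang [ 0.0001 -0.0169  0.0003]
   q [ 35.  -6. 124. -34.  34. 145.] err 0.0
```

{"op": "step_arm", "data": {"targets": [{"dp": [0.015,-0.2,-0.055],"angular": [0,-0.003,0],"fingers": 0.45},{"dp": [0.03,-0.4,-0.11],"angular": [0,-0.006,0],"fingers": 0.45},{"dp": [0.045,-0.6,-0.16],"angular": [0,-0.009,0],"fingers": 0.45},{"dp": [0.055,-0.8,-0.21],"angular": [0,-0.011,0],"fingers": 0.45},{"dp": [0.035,-0.99,-0.25],"angular": [0,-0.014,0],"fingers": 0.45},{"dp": [0.035,-0.99,-0.25],"angular": [0,-0.014,0],"fingers": 0.45},{"dp": [0.035,-0.99,-0.25],"angular": [0,-0.014,0],"fingers": 0.45},{"dp": [0.035,-0.99,-0.25],"angular": [0,-0.014,0],"fingers": 0.45}]}}

```text
time: 41.95
tool_pos: [519.1, 207.5, 217.8]
tcp_rot: [179.9, -37.5, 4.1]
ft_force: [-0.1, -0.1, -0.3]
finger_gap: 47.4
grip_force: 0.0
```

Run:
```python
from kin import *
p=camera_params("wrist");snapshot("wrist");print(sense()["tool_pos"])
for l,z in(("meter_block",0),("meter_1",10),("ring_1",172)):
  for d in pinpoint("wrist",l):print(l,np.round(d["at"],1),round(d["conf"],2),np.round(atz(p,d["at"],z),1))
T=rot(37,4,0);q=plan([500,297,225],T);q=plan([495,297,150],T,q);q=plan(tcp([484,298,82],T),T,q)
```

```text
[519.13379971 207.43256964 217.88086051]
meter_1 [176.1 261.2] 0.61 [529.9 302.9  10. ]
meter_1 [112.8 256.8] 0.58 [529.7 382.3  10. ]
ring_1 [ 25.2 219.7] 0.64 [530.5 378.6 172. ]
ring_1 [127.6 221. ] 0.62 [534.9 302.2 172. ]
dp [-0.0299 -0.4516 -0.0666] ang [ 0.0002 -0.0029  0.0002]
   q [ 39. -25. 121. -25.  55. 134.] err 0.0
dp [-0.2781 -0.4537  0.2156] ang [ 0.0002 -0.0029  0.0002]
   q [ 39. -22. 127. -28.  47. 140.] err 0.0
dp [-0.5293 -0.4629  0.547 ] ang [ 0.0002 -0.0029  0.0002]
   q [ 39. -13. 130. -35.  37. 149.] err 0.0
```

{"op": "step_arm", "data": {"targets": [{"dp": [-0.015,-0.22,-0.03],"angular": [0,-0.003,0],"fingers": 0.45},{"dp": [-0.03,-0.452,-0.067],"angular": [0,-0.003,0],"fingers": 0.45},{"dp": [-0.15,-0.453,0.075],"angular": [0,-0.003,0],"fingers": 0.45},{"dp": [-0.278,-0.454,0.216],"angular": [0,-0.003,0],"fingers": 0.45},{"dp": [-0.4,-0.458,0.38],"angular": [0,-0.003,0],"fingers": 0.45},{"dp": [-0.528,-0.463,0.546],"angular": [0,-0.003,0],"fingers": 0.45},{"dp": [-0.528,-0.463,0.546],"angular": [0,-0.003,0],"fingers": 0.45},{"dp": [-0.528,-0.463,0.546],"angular": [0,-0.003,0],"fingers": 0.45}]}}

```text
time: 43.15
tool_pos: [496.0, 300.1, 69.0]
tcp_rot: [180.0, -37.1, 4.1]
ft_force: [0.8, -0.2, -0.1]
finger_gap: 47.1
grip_force: 0.0
```

Run:
```python
from kin import *
p=camera_params("wrist");snapshot("wrist");print(sense()["tool_pos"])
for l,z in(("meter_1",10),("ring_1",172)):
  for d in pinpoint("wrist",l):print(l,np.round(d["at"],1),round(d["conf"],2),np.round(atz(p,d["at"],z),1))
T=rot(37,4,0);q=plan(tcp([532.5,301,82],T),T)
```

```text
[496.52848622 300.66380577  70.00951594]
meter_1 [256.2 209.4] 0.92 [531.4 300.   10. ]
ring_1 [ 2.3 32.8] 0.78 [530.4 380.1 172. ]
ring_1 [260.   43.7] 0.78 [531.7 301.1 172. ]
dp [0.1778 0.0123 0.1565] ang [-0.0007 -0.0011  0.0001]
   q [ 35.  -6. 124. -34.  34. 145.] err 0.0
```

{"op": "step_arm", "data": {"targets": [{"dp": [0.06,0.006,0.052],"angular": [0,0,0],"fingers": 0.45},{"dp": [0.12,0.01,0.104],"angular": [0,0,0],"fingers": 0.45},{"dp": [0.176,0.012,0.155],"angular": [0,0,0],"fingers": 0.45},{"dp": [0.176,0.012,0.155],"angular": [0,0,0],"fingers": 0.45},{"dp": [0.176,0.012,0.155],"angular": [0,0,0],"fingers": 1},{"dp": [0.176,0.012,0.155],"angular": [0,0,0],"fingers": 1},{"dp": [0.176,0.012,0.155],"angular": [0,0,0],"fingers": 1},{"dp": [0.176,0.012,0.155],"angular": [0,0,0],"fingers": 1}], "newtons": 60}}

```text
time: 44.3
tool_pos: [542.2, 301.0, 64.5]
tcp_rot: [180.0, -37.1, 4.1]
ft_force: [-1.9, -1.9, 6.2]
finger_gap: 24.8
grip_force: 58.9
```

Run:
```python
from kin import *
s=sense();p=camera_params("wrist");snapshot("wrist");print(s["tool_pos"],s["tcp_rot"],s["ft_force"])
for d in pinpoint("wrist","ring_1"):
  X=atz(p,d["at"],172);print(np.round(d["at"],1),round(d["conf"],2),np.round(X,1))
T=Ro.from_euler("xyz",s["tcp_rot"],degrees=True)
r=T.inv().apply(np.array([532.3,301,172])-s["tool_pos"]);r[1]=-.6;print("r",np.round(r,2).tolist());np.save("r.npy",r)
R=s["tool_pos"]+T.apply(r)
q=ringplan(R+[0,0,110],37,4,r);q=ringplan([540,200,275],37,4,r,q);q=ringplan([540,110,275],37,4,r,q)
q=ringplan([548,30,275],37,4,r,q);q=ringplan([545,-100,275],38,5,r,q);ringplan(hook(2,(-38,0,14)),42,7.3,r,q)
```

```text
[542.1688735  301.03135944  64.48198676] [179.95312417 -37.05636116   4.14991332] [-1.94748052 -1.88602301  6.18282099]
[251.4 173.1] 0.88 [533.  301.4 172. ]
r [56.93, -0.6, -91.74]
dp [ 3.308e-01  1.000e-04 -4.393e-01] ang [-0.0002 -0.0003  0.0007]
   q [ 36. -16. 120. -26.  47. 134.] err 0.0
dp [ 0.3112  0.5065 -0.4098] ang [-0.0002 -0.0003  0.0007]
   q [ 22. -27. 128. -16.  44. 116.] err 0.0
dp [ 0.2852  0.9553 -0.429 ] ang [-0.0002 -0.0003  0.0007]
   q [  8. -34. 133.  -3.  44.  95.] err 0.0
dp [ 0.294   1.3572 -0.4221] ang [-0.0002 -0.0003  0.0007]
   q [ -7. -36. 134.   9.  45.  75.] err 0.0
dp [ 0.2526  2.0034 -0.454 ] ang [ 0.0031  0.0052 -0.0038]
   q [-29. -32. 132.  27.  50.  44.] err 0.0
dp [ 0.2442  2.8963 -0.3567] ang [ 0.0114  0.0275 -0.0135]
   q [-50.  -8. 118.  44.  54.  11.] err 0.0
```

{"op": "step_arm", "data": {"targets": [{"dp": [0.03,0,-0.04],"angular": [0,0,0],"fingers": 1},{"dp": [0.08,0,-0.106],"angular": [0,0,0],"fingers": 1},{"dp": [0.15,0,-0.2],"angular": [0,0,0],"fingers": 1},{"dp": [0.24,0,-0.32],"angular": [0,0,0],"fingers": 1},{"dp": [0.33,0,-0.439],"angular": [0,0,0],"fingers": 1},{"dp": [0.33,0,-0.439],"angular": [0,0,0],"fingers": 1},{"dp": [0.31,0.25,-0.41],"angular": [0,0,0],"fingers": 1},{"dp": [0.31,0.5,-0.41],"angular": [0,0,0],"fingers": 1}]}}

```text
time: 45.4
tool_pos: [547.7, 200.5, 164.2]
tcp_rot: [179.9, -36.8, 4.3]
ft_force: [0.0, 0.4, -1.0]
finger_gap: 24.4
grip_force: 59.3
```

Run:
```python
from kin import *
r=np.load("r.npy");s=sense();T=Ro.from_euler("xyz",s["tcp_rot"],degrees=True);p=camera_params("wrist");snapshot("wrist")
R=s["tool_pos"]+T.apply(r);print("ring",R,proj(p,R),s["ft_force"])
for d in pinpoint("wrist","ring_1"):print(np.round(d["at"],1),round(d["conf"],2),np.round(atz(p,d["at"],R[2]),1))
q=ringplan([540,110,275],37,4,r);q=ringplan([548,22,275],37,4,r,q)
```

```text
ring [538.31323417 200.57644922 271.74386704] [252.72487365 175.76156833] [ 0.03315319  0.37659292 -0.98745743]
[250.  175.7] 0.57 [538.3 201.2 271.7]
dp [-0.0089  0.4327 -0.0256] ang [ 0.0011  0.001  -0.0001]
   q [  8. -34. 133.  -3.  44.  95.] err 0.0
dp [-0.0015  0.8744 -0.0186] ang [ 0.0011  0.001  -0.0001]
   q [ -8. -36. 134.  10.  46.  73.] err 0.0
```

{"op": "step_arm", "data": {"targets": [{"dp": [-0.004,0.2,-0.012],"angular": [0,0,0],"fingers": 1},{"dp": [-0.009,0.43,-0.025],"angular": [0,0,0],"fingers": 1},{"dp": [-0.005,0.65,-0.02],"angular": [0,0,0],"fingers": 1},{"dp": [-0.001,0.87,-0.018],"angular": [0,0,0],"fingers": 1},{"dp": [-0.001,0.87,-0.018],"angular": [0,0,0],"fingers": 1},{"dp": [-0.001,0.87,-0.018],"angular": [0,0,0],"fingers": 1},{"dp": [-0.001,0.87,-0.018],"angular": [0,0,0],"fingers": 1},{"dp": [-0.001,0.87,-0.018],"angular": [0,0,0],"fingers": 1}]}}

```text
time: 46.5
tool_pos: [559.1, 28.9, 169.1]
tcp_rot: [179.9, -37.0, 4.3]
ft_force: [-0.2, -0.5, -0.4]
finger_gap: 24.7
grip_force: 59.5
```

Run:
```python
from kin import *
r=np.load("r.npy");q=ringplan([545,-80,275],37,5,r);q=ringplan([545,-170,275],40,6,r,q);print(hook(2))
```

```text
dp [-0.0547  0.5401 -0.0303] ang [ 0.0027  0.0002 -0.0033]
   q [-26. -33. 132.  24.  50.  49.] err 0.0
dp [-0.057   0.9872 -0.0358] ang [ 0.0063  0.0169 -0.0075]
   q [-40. -25. 129.  36.  52.  28.] err 0.0
[ 598.50527787 -273.95323043  243.5       ]
```

{"op": "step_arm", "data": {"targets": [{"dp": [-0.027,0.25,-0.015],"angular": [0.001,0,-0.001],"fingers": 1},{"dp": [-0.055,0.54,-0.03],"angular": [0.003,0,-0.003],"fingers": 1},{"dp": [-0.056,0.77,-0.033],"angular": [0.005,0.008,-0.005],"fingers": 1},{"dp": [-0.057,0.987,-0.036],"angular": [0.006,0.017,-0.007],"fingers": 1},{"dp": [-0.057,0.987,-0.036],"angular": [0.006,0.017,-0.007],"fingers": 1},{"dp": [-0.057,0.987,-0.036],"angular": [0.006,0.017,-0.007],"fingers": 1},{"dp": [-0.057,0.987,-0.036],"angular": [0.006,0.017,-0.007],"fingers": 1},{"dp": [-0.057,0.987,-0.036],"angular": [0.006,0.017,-0.007],"fingers": 1}]}}

```text
time: 47.5
tool_pos: [560.4, -169.0, 168.7]
tcp_rot: [180.0, -40.1, 5.9]
ft_force: [0.5, 0.8, -0.6]
finger_gap: 24.4
grip_force: 59.6
```

Run:
```python
from kin import *
r=np.load("r.npy");q=ringplan([545,-270,268],41,7.3,r);q=ringplan(hook(2,(-38,1,13.5)),42,7.3,r,q)
```

```text
dp [-0.0557  0.4951  0.0009] ang [ 0.0052  0.0052 -0.0059]
   q [-51. -12. 120.  42.  56.  13.] err 0.0
dp [-0.0263  0.5417  0.0954] ang [ 0.0052  0.0108 -0.0059]
   q [-50.  -9. 118.  44.  54.  11.] err 0.0
```

{"op": "step_arm", "data": {"targets": [{"dp": [-0.02,0.2,0],"angular": [0.002,0.002,-0.002],"fingers": 1},{"dp": [-0.05,0.45,0],"angular": [0.005,0.005,-0.006],"fingers": 1},{"dp": [-0.056,0.51,0],"angular": [0.005,0.005,-0.006],"fingers": 1},{"dp": [-0.04,0.53,0.05],"angular": [0.005,0.008,-0.006],"fingers": 1},{"dp": [-0.026,0.541,0.095],"angular": [0.005,0.011,-0.006],"fingers": 1},{"dp": [-0.026,0.541,0.095],"angular": [0.005,0.011,-0.006],"fingers": 1},{"dp": [-0.026,0.541,0.095],"angular": [0.005,0.011,-0.006],"fingers": 1},{"dp": [-0.026,0.541,0.095],"angular": [0.005,0.011,-0.006],"fingers": 1}]}}

```text
time: 48.5
tool_pos: [579.3, -276.9, 151.0]
tcp_rot: [179.9, -42.0, 7.2]
ft_force: [0.6, 0.4, -1.3]
finger_gap: 24.5
grip_force: 59.7
```

```bash
cat >> kin.py <<'E'
def look(i):
    r=np.load("r.npy");s=sense();T=Ro.from_euler("xyz",s["tcp_rot"],degrees=True);p=camera_params("wrist");snapshot("wrist")
    R=s["tool_pos"]+T.apply(r);print("ring-hook",np.round(R-hook(i),1),"px",np.round(proj(p,R)),"hook px",np.round(proj(p,hook(i))),s["tcp_rot"])
    for l in("ring_1","hook_1"):
      for d in pinpoint("wrist",l):print(l,np.round(d["at"],1),round(d["conf"],2),np.round(atz(p,d["at"],R[2] if l=="ring_1" else 243.5),1))
    return r
E
python3 - <<'E'
from kin import *
r=look(2);print(favg(5))
ringplan(hook(2,(-38,1,13.5)),42,7.3,r);ringplan(hook(2,(2,1,13.5)),42,7.3,r)
E
```

```text
ring-hook [-38.3  -4.7  13.8] px [253. 175.] hook px [253.  94.] [179.92808035 -42.04342017   7.24802169]
ring_1 [248.3 173.7] 0.64 [ 560.5 -277.6  257.3]
ring_1 [504.   96.4] 0.6 [ 592.8 -342.8  257.3]
hook_1 [253.8  91.4] 0.91 [ 599.5 -274.2  243.5]
hook_1 [507.9  92.3] 0.9 [ 609.7 -357.7  243.5]
[-8.0000e-02  2.5000e-01 -8.7000e-01  5.7910e+02 -2.7741e+02  1.5077e+02]
dp [ 0.0032 -0.0068  0.0023] ang [ 0.0006 -0.0002 -0.0005]
   q [-50.  -9. 118.  44.  54.  11.] err 0.0
dp [ 0.1518 -0.0073  0.1362] ang [ 0.0006 -0.0002 -0.0005]
   q [-46.  -4. 114.  44.  51.  14.] err 0.0
```

{"op": "step_arm", "data": {"targets": [{"dp": [0.003,0,0.002],"angular": [0,0,0],"fingers": 1},{"dp": [0.03,0,0.026],"angular": [0,0,0],"fingers": 1},{"dp": [0.06,0,0.053],"angular": [0,0,0],"fingers": 1},{"dp": [0.09,0,0.08],"angular": [0,0,0],"fingers": 1},{"dp": [0.12,0,0.107],"angular": [0,0,0],"fingers": 1},{"dp": [0.152,0,0.136],"angular": [0,0,0],"fingers": 1},{"dp": [0.152,0,0.136],"angular": [0,0,0],"fingers": 1},{"dp": [0.152,0,0.136],"angular": [0,0,0],"fingers": 1}]}}

```text
time: 49.9
tool_pos: [619.5, -272.1, 150.6]
tcp_rot: [180.0, -42.0, 7.2]
ft_force: [-0.8, -0.2, -1.0]
finger_gap: 24.4
grip_force: 59.7
```

Run:
```python
from kin import *
r=look(2);print(favg(5))
ringplan(hook(2,(0,0,5)),37,7.3,r);ringplan(hook(2,(0,0,-3)),37,7.3,r)
```

```text
ring-hook [ 2.   0.1 13.3] px [253. 175.] hook px [252. 206.] [179.98135082 -42.01295489   7.19200424]
ring_1 [251.9 173.9] 0.73 [ 600.9 -273.6  256.8]
hook_1 [251.7 204.2] 0.82 [ 599.  -273.8  243.5]
[ 4.0000e-02 -1.1000e-01 -1.0300e+00  6.1944e+02 -2.7233e+02  1.5076e+02]
dp [-0.0748 -0.002  -0.0014] ang [ 0.0006 -0.0279 -0.0005]
   q [-45.  -3. 112.  37.  52.  20.] err 0.0
dp [-0.1016 -0.002   0.0284] ang [ 0.0006 -0.0279 -0.0005]
   q [-45.  -3. 113.  37.  52.  19.] err 0.0
```

{"op": "step_arm", "data": {"targets": [{"dp": [-0.015,0,0.014],"angular": [0,0,0],"fingers": 1},{"dp": [-0.035,0,0.01],"angular": [0,-0.009,0],"fingers": 1},{"dp": [-0.055,-0.001,0.004],"angular": [0,-0.018,0],"fingers": 1},{"dp": [-0.075,-0.002,-0.001],"angular": [0,-0.028,0],"fingers": 1},{"dp": [-0.088,-0.002,0.014],"angular": [0,-0.028,0],"fingers": 1},{"dp": [-0.101,-0.002,0.028],"angular": [0,-0.028,0],"fingers": 1},{"dp": [-0.101,-0.002,0.028],"angular": [0,-0.028,0],"fingers": 1},{"dp": [-0.101,-0.002,0.028],"angular": [0,-0.028,0],"fingers": 1}]}}

```text
time: 51.3
tool_pos: [608.4, -273.3, 133.2]
tcp_rot: [180.0, -37.0, 7.2]
ft_force: [0.3, 0.8, 1.2]
finger_gap: 24.0
grip_force: 59.8
```

Run:
```python
from kin import *
r=np.load("r.npy");f=favg(8);s=sense();T=Ro.from_euler("xyz",s["tcp_rot"],degrees=True)
print("ring",np.round(f[3:]+T.apply(r)-hook(2),2),f,s["tcp_rot"])
```

```text
ring [ 0.19  0.1  -2.74] [ 4.2000e-01  1.2000e-01  1.2300e+00  6.0843e+02 -2.7329e+02  1.3323e+02] [179.96591314 -36.99405159   7.18395956]
```

{"op": "step_arm", "data": {"targets": [{"dp": [-0.003,0,0.004],"angular": [0,0,0],"fingers": 1},{"dp": [-0.006,0,0.008],"angular": [0,0,0],"fingers": 1},{"dp": [-0.009,0,0.012],"angular": [0,0,0],"fingers": 1},{"dp": [-0.013,0,0.017],"angular": [0,0,0],"fingers": 1},{"dp": [-0.016,0,0.021],"angular": [0,0,0],"fingers": 1},{"dp": [-0.016,0,0.021],"angular": [0,0,0],"fingers": 1},{"dp": [-0.016,0,0.021],"angular": [0,0,0],"fingers": 1},{"dp": [-0.016,0,0.021],"angular": [0,0,0],"fingers": 1}]}}

```text
time: 52.7
tool_pos: [608.4, -273.3, 127.9]
tcp_rot: [180.0, -37.0, 7.2]
ft_force: [0.2, 0.0, 4.2]
finger_gap: 24.4
grip_force: 59.9
```

Run:
```python
from kin import *
r=np.load("r.npy");f=favg(10);s=sense();T=Ro.from_euler("xyz",s["tcp_rot"],degrees=True)
print("ring",np.round(f[3:]+T.apply(r)-hook(2),2),f)
```

```text
ring [ 0.15  0.09 -8.09] [ 2.2000e-01 -1.0000e-02  4.4100e+00  6.0838e+02 -2.7330e+02  1.2788e+02]
```

{"op": "step_arm", "data": {"targets": [{"dp": [0.008,0,-0.01],"angular": [0,0,0],"fingers": 1},{"dp": [0.016,0,-0.021],"angular": [0,0,0],"fingers": 1},{"dp": [0.023,0,-0.031],"angular": [0,0,0],"fingers": 1},{"dp": [0.023,0,-0.031],"angular": [0,0,0],"fingers": 1},{"dp": [0.023,0,-0.031],"angular": [0,0,0],"fingers": 0.45},{"dp": [0.023,0,-0.031],"angular": [0,0,0],"fingers": 0.45},{"dp": [0.023,0,-0.031],"angular": [0,0,0],"fingers": 0.45},{"dp": [0.023,0,-0.031],"angular": [0,0,0],"fingers": 0.45}]}}

```text
time: 54.2
tool_pos: [608.2, -273.2, 135.4]
tcp_rot: [180.0, -37.0, 7.2]
ft_force: [0.2, 0.5, 0.2]
finger_gap: 47.0
grip_force: 0.0
```

{"op": "step_arm", "data": {"targets": [{"dp": [-0.04,0,-0.03],"angular": [0,0,0],"fingers": 0.45},{"dp": [-0.1,0,-0.075],"angular": [0,0,0],"fingers": 0.45},{"dp": [-0.18,0,-0.136],"angular": [0,0,0],"fingers": 0.45},{"dp": [-0.26,0,-0.196],"angular": [0,0,0],"fingers": 0.45},{"dp": [-0.34,0,-0.256],"angular": [0,0,0],"fingers": 0.45},{"dp": [-0.34,0,-0.256],"angular": [0,0,0],"fingers": 0.45},{"dp": [-0.34,0,-0.256],"angular": [0,0,0],"fingers": 0.45},{"dp": [-0.34,0,-0.256],"angular": [0,0,0],"fingers": 0.45}]}}

```text
time: 55.2
tool_pos: [524.2, -283.8, 135.7]
tcp_rot: [180.0, -37.0, 7.2]
ft_force: [-0.1, 0.7, -0.6]
finger_gap: 47.3
grip_force: 0.0
```

Run:
```python
from kin import *
s=sense();p=camera_params("wrist");snapshot("wrist");print(s["tool_pos"],s["ft_force"],s["joint_pos"])
for i in(2,3):print("org",i,proj(p,hook(i,(0,0,-162))))
for l in("meter_1",):
  for d in pinpoint("wrist",l):print(l,np.round(d["at"],1),round(d["conf"],2))
tri2("meter_1",-20,120)
# left-meter options
q=s["joint_pos"]
for flip,ths in((0,(31,32,33,34)),(180,(36,38,40))):
  for th in ths:
    T=rot(th,4 if flip==0 else 0,flip);print(flip,th);qq=[41,4,113,-30,44,145 if flip==0 else -30]
    plan(tcp([484,377,82],T),T,qq);plan(tcp([529,379,82],T),T,qq)
    T=rot(th,7.3 if flip==0 else 2,flip);qh=[-36,-12,119,31,51,30 if flip==0 else -145]
    plan(tcp(hook(1,(2,0,-77)),T),T,qh);plan(tcp(hook(1,(-40,0,-77)),T),T,qh)
```

```text
[ 524.19873668 -283.76434809  135.65380119] [-0.07921767  0.72554172 -0.59185901] [-53.56686627 -12.22324214 120.92416985  38.40632182  57.65878157
  12.04982745]
org 2 [252.20791987 162.18896047]
org 3 [354.36552307 162.02230632]
meter_1 [358.9 165. ] 0.93
meter_1 [253.7 161.8] 0.77
meter_1 [525.  389.7   2.9] e 0.4 0.87 0.62
meter_1 [ 602.4 -276.3   70.2] e 0.6 0.73 0.52
meter_1 [ 602.5 -368.6   79.7] e 0.5 0.65 0.47
0 31
dp [ 1.7000e-03 -3.2996e+00  4.3650e-01] ang [-0.0099 -0.0332  0.0148]
   q [ 45.  -1. 116. -29.  44. 148.] err 0.0
dp [ 0.181  -3.2814  0.5716] ang [-0.0099 -0.0332  0.0148]
   q [ 41.   4. 112. -27.  43. 144.] err 0.0
dp [ 0.3911 -0.4265  0.2017] ang [ 0.0004 -0.0332 -0.0005]
   q [-34. -10. 115.  25.  54.  37.] err 0.0
dp [ 0.2234 -0.4261  0.0754] ang [ 0.0004 -0.0332 -0.0005]
   q [-38. -16. 120.  26.  56.  34.] err 0.0
0 32
dp [ 0.0034 -3.2996  0.4367] ang [-0.01   -0.0277  0.0147]
   q [ 45.  -2. 117. -30.  43. 150.] err 0.0
dp [ 0.1827 -3.2813  0.5717] ang [-0.01   -0.0277  0.0147]
   q [ 42.   3. 112. -29.  42. 145.] err 0.0
dp [ 0.3928 -0.4265  0.2019] an
[... 1624 characters left out ...]

   q [ 45.   4. 114. -42.  41. -18.] err 0.0
dp [ 0.4025 -0.4211  0.2021] ang [-0.0087 -0.0269 -0.9767]
   q [ -36.  -16.  123.   31.   46. -144.] err 0.0
dp [ 0.2347 -0.4207  0.0758] ang [-0.0087 -0.0269 -0.9767]
   q [ -40.  -22.  128.   33.   49. -148.] err 0.0
180 40
dp [ 0.0163 -3.2947  0.4367] ang [-0.0255 -0.0378 -0.9676]
   q [ 50.  -1. 120. -47.  43. -10.] err 0.0
dp [ 0.1956 -3.2765  0.5717] ang [-0.0255 -0.0378 -0.9676]
   q [ 46.   4. 116. -46.  40. -13.] err 0.0
dp [ 0.4058 -0.4209  0.202 ] ang [-0.0257 -0.0275 -0.9767]
   q [ -36.  -17.  124.   35.   45. -147.] err 0.0
dp [ 0.2381 -0.4205  0.0756] ang [-0.0257 -0.0275 -0.9767]
   q [ -41.  -23.  129.   36.   49. -151.] err 0.0
```

Two meters hang where expected. Now for the left one, back along the same route.

Run:
```python
from kin import *
q=plan([552,-95,180],rot(37,6,0));q=plan([545,100,200],rot(35,5,0),q);q=plan([505,295,235],rot(34,5,0),q)
T=rot(34,5,0);q=plan([498,376,200],T,q);q=plan(tcp([486,376,82],T),T,q);plan(tcp([529,379,82],T),T,q)
```

```text
dp [ 0.3395 -0.9182 -0.0237] ang [-0.0039  0.0001  0.0053]
   q [-29. -33. 131.  26.  53.  45.] err 0.0
dp [ 0.4696 -1.8899 -0.0512] ang [-0.0071 -0.011   0.0099]
   q [  5. -36. 130.  -0.  51.  90.] err 0.0
dp [ 0.514  -2.8822 -0.2371] ang [-0.007  -0.0166  0.01  ]
   q [ 36. -24. 118. -20.  58. 128.] err 0.0
dp [ 0.4216 -3.2885 -0.0878] ang [-0.007  -0.0166  0.01  ]
   q [ 45. -13. 113. -26.  55. 140.] err 0.0
dp [ 0.0141 -3.2941  0.4425] ang [-0.007  -0.0166  0.01  ]
   q [ 45.  -2. 119. -33.  41. 151.] err 0.0
dp [ 0.186  -3.2821  0.572 ] ang [-0.007  -0.0166  0.01  ]
   q [ 42.   2. 114. -32.  40. 147.] err 0.0
```

{"op": "step_arm", "data": {"targets": [{"dp": [0.05,-0.2,0],"angular": [0,0,0],"fingers": 0.45},{"dp": [0.1,-0.4,0],"angular": [0,0,0],"fingers": 0.45},{"dp": [0.16,-0.65,0],"angular": [0,0,0],"fingers": 0.45},{"dp": [0.2,-0.9,-0.03],"angular": [0,0,0],"fingers": 0.45},{"dp": [0.2,-0.96,-0.05],"angular": [0,0,0],"fingers": 0.45},{"dp": [0.2,-0.96,-0.05],"angular": [0,0,0],"fingers": 0.45},{"dp": [0.2,-0.96,-0.05],"angular": [0,0,0],"fingers": 0.45},{"dp": [0.2,-0.96,-0.05],"angular": [0,0,0],"fingers": 0.45}]}}

```text
time: 56.5
tool_pos: [525.5, -90.9, 167.0]
tcp_rot: [-180.0, -36.9, 7.1]
ft_force: [0.1, 0.4, -0.4]
finger_gap: 46.9
grip_force: 0.0
```

Run:
```python
from kin import *
print(sense()["tool_pos"]);q=plan([548,100,200],rot(35,5,0));tri2("meter_1",-20,30)
```

```text
[525.52907723 -90.93768635 167.04703262]
dp [ 0.2823 -0.9335  0.0062] ang [-0.0068 -0.0108  0.0094]
   q [  5. -35. 130.  -0.  51.  90.] err 0.0
meter_1 [534.5 377.2   5.7] e 0.8 0.76 0.77
```

{"op": "step_arm", "data": {"targets": [{"dp": [0.12,-0.18,0.02],"angular": [-0.001,-0.002,0.002],"fingers": 0.45},{"dp": [0.2,-0.4,0.02],"angular": [-0.003,-0.004,0.004],"fingers": 0.45},{"dp": [0.25,-0.65,0.01],"angular": [-0.005,-0.007,0.007],"fingers": 0.45},{"dp": [0.282,-0.933,0.006],"angular": [-0.007,-0.011,0.009],"fingers": 0.45},{"dp": [0.282,-0.933,0.006],"angular": [-0.007,-0.011,0.009],"fingers": 0.45},{"dp": [0.282,-0.933,0.006],"angular": [-0.007,-0.011,0.009],"fingers": 0.45},{"dp": [0.282,-0.933,0.006],"angular": [-0.007,-0.011,0.009],"fingers": 0.45},{"dp": [0.282,-0.933,0.006],"angular": [-0.007,-0.011,0.009],"fingers": 0.45}]}}

```text
time: 57.7
tool_pos: [547.9, 98.6, 200.0]
tcp_rot: [179.9, -35.0, 5.0]
ft_force: [0.0, -0.4, 0.2]
finger_gap: 47.5
grip_force: 0.0
```

Run:
```python
from kin import *
print(sense()["tool_pos"]);q=plan([505,290,235],rot(34,5,0))
```

```text
[547.92521743  98.61608703 200.01629181]
dp [-0.0068 -0.9715 -0.2202] ang [ 0.0007 -0.0055 -0.0001]
   q [ 36. -25. 119. -20.  58. 127.] err 0.0
```

{"op": "step_arm", "data": {"targets": [{"dp": [0,-0.25,-0.055],"angular": [0,-0.001,0],"fingers": 0.45},{"dp": [0,-0.5,-0.11],"angular": [0,-0.003,0],"fingers": 0.45},{"dp": [-0.005,-0.75,-0.165],"angular": [0,-0.004,0],"fingers": 0.45},{"dp": [-0.007,-0.971,-0.22],"angular": [0,-0.005,0],"fingers": 0.45},{"dp": [-0.007,-0.971,-0.22],"angular": [0,-0.005,0],"fingers": 0.45},{"dp": [-0.007,-0.971,-0.22],"angular": [0,-0.005,0],"fingers": 0.45},{"dp": [-0.007,-0.971,-0.22],"angular": [0,-0.005,0],"fingers": 0.45},{"dp": [-0.007,-0.971,-0.22],"angular": [0,-0.005,0],"fingers": 0.45}]}}

```text
time: 58.7
tool_pos: [504.6, 290.5, 235.0]
tcp_rot: [179.9, -34.1, 5.1]
ft_force: [0.0, -0.5, -1.2]
finger_gap: 47.3
grip_force: 0.0
```

Run:
```python
from kin import *
p=camera_params("wrist");snapshot("wrist");print(sense()["tool_pos"])
for l,z in(("meter_block",0),("meter_1",10),("ring_1",172)):
  for d in pinpoint("wrist",l):print(l,np.round(d["at"],1),round(d["conf"],2),np.round(atz(p,d["at"],z),1))
T=rot(34,5,0);q=plan([500,375,235],T);q=plan([498,375,150],T,q);q=plan(tcp([486,375,83],T),T,q)
```

```text
[504.5254617  290.71218419 235.12044898]
meter_block [247.7 243.1] 0.76 [535.5 299.2   0. ]
meter_1 [185.2 239.7] 0.56 [531.3 381.5  10. ]
ring_1 [146.3 207.6] 0.55 [531.4 379.4 172. ]
dp [ 0.0121 -0.4184  0.0094] ang [ 0.0002 -0.0006  0.0006]
   q [ 45. -14. 110. -25.  59. 138.] err 0.0
dp [-0.2345 -0.4199  0.3557] ang [ 0.0002 -0.0006  0.0006]
   q [ 45. -10. 116. -28.  50. 144.] err 0.0
dp [-0.4721 -0.4258  0.6945] ang [ 0.0002 -0.0006  0.0006]
   q [ 45.  -3. 119. -33.  41. 151.] err 0.0
```

{"op": "step_arm", "data": {"targets": [{"dp": [0.01,-0.22,0.005],"angular": [0,0,0],"fingers": 0.45},{"dp": [0.012,-0.42,0.01],"angular": [0,0,0],"fingers": 0.45},{"dp": [-0.11,-0.422,0.18],"angular": [0,0,0],"fingers": 0.45},{"dp": [-0.234,-0.425,0.356],"angular": [0,0,0],"fingers": 0.45},{"dp": [-0.35,-0.428,0.525],"angular": [0,0,0],"fingers": 0.45},{"dp": [-0.472,-0.43,0.694],"angular": [0,0,0],"fingers": 0.45},{"dp": [-0.472,-0.43,0.694],"angular": [0,0,0],"fingers": 0.45},{"dp": [-0.472,-0.43,0.694],"angular": [0,0,0],"fingers": 0.45}]}}

```text
time: 59.9
tool_pos: [497.0, 378.0, 69.2]
tcp_rot: [180.0, -34.2, 5.2]
ft_force: [0.4, 0.1, 0.8]
finger_gap: 46.9
grip_force: 0.0
```

Run:
```python
from kin import *
p=camera_params("wrist");snapshot("wrist");print(sense()["tool_pos"],sense()["joint_pos"])
for l,z in(("meter_1",10),("ring_1",172)):
  for d in pinpoint("wrist",l):print(l,np.round(d["at"],1),round(d["conf"],2),np.round(atz(p,d["at"],z),1))
T=rot(34,5,0);q=plan(tcp([531,379.5,83],T),T)
```

```text
[497.512677   378.49481358  70.17911288] [ 45.4390766   -2.5795136  118.65474456 -33.33509756  41.48121141
 151.28001907]
meter_1 [253.6 210.2] 0.88 [528.3 380.1  10. ]
ring_1 [258.7  61. ] 0.73 [530.  379.8 172. ]
dp [0.1725 0.0105 0.137 ] ang [-0.0006 -0.0017  0.0003]
   q [ 42.   3. 114. -32.  40. 147.] err 0.0
```

{"op": "step_arm", "data": {"targets": [{"dp": [0.06,0.004,0.048],"angular": [0,0,0],"fingers": 0.45},{"dp": [0.12,0.007,0.096],"angular": [0,0,0],"fingers": 0.45},{"dp": [0.169,0.009,0.134],"angular": [0,0,0],"fingers": 0.45},{"dp": [0.169,0.009,0.134],"angular": [0,0,0],"fingers": 0.45},{"dp": [0.169,0.009,0.134],"angular": [0,0,0],"fingers": 1},{"dp": [0.169,0.009,0.134],"angular": [0,0,0],"fingers": 1},{"dp": [0.169,0.009,0.134],"angular": [0,0,0],"fingers": 1},{"dp": [0.169,0.009,0.134],"angular": [0,0,0],"fingers": 1}], "newtons": 60}}

```text
time: 61.05
tool_pos: [538.9, 379.3, 63.9]
tcp_rot: [179.9, -34.1, 5.2]
ft_force: [0.1, -0.3, -0.8]
finger_gap: 24.3
grip_force: 58.6
```

Run:
```python
from kin import *
s=sense();p=camera_params("wrist");snapshot("wrist");print(s["tool_pos"],s["tcp_rot"],s["ft_force"])
for d in pinpoint("wrist","ring_1"):
  X=atz(p,d["at"],172);print(np.round(d["at"],1),round(d["conf"],2),np.round(X,1))
T=Ro.from_euler("xyz",s["tcp_rot"],degrees=True)
r=T.inv().apply(np.array([530.2,380,172])-s["tool_pos"]);print("r",np.round(r,2));r[1]=-.6;np.save("r.npy",r)
R=s["tool_pos"]+T.apply(r)
q=ringplan(R+[0,0,110],34,5,r);q=ringplan([540,210,280],34,5,r,q);q=ringplan([548,30,275],34,5,r,q)
```

```text
[538.86717079 379.29473134  63.90967706] [179.87709879 -34.09545619   5.1988575 ] [ 0.06884722 -0.26019498 -0.78789523]
[258.1 186.2] 0.81 [532.  378.2 172. ]
r [ 53.5   -1.29 -94.32]
dp [ 3.07e-01  1.00e-04 -4.56e-01] ang [ 0.0001 -0.0005  0.0009]
   q [ 42.  -6. 110. -26.  51. 139.] err 0.0
dp [ 0.2781  0.8476 -0.4617] ang [ 0.0001 -0.0005  0.0009]
   q [ 22. -24. 125. -13.  47. 113.] err 0.0
dp [ 0.2297  1.7475 -0.4625] ang [ 0.0001 -0.0005  0.0009]
   q [ -7. -33. 131.   9.  48.  74.] err 0.0
```

{"op": "step_arm", "data": {"targets": [{"dp": [0.028,0,-0.042],"angular": [0,0,0],"fingers": 1},{"dp": [0.075,0,-0.11],"angular": [0,0,0],"fingers": 1},{"dp": [0.14,0,-0.208],"angular": [0,0,0],"fingers": 1},{"dp": [0.22,0,-0.327],"angular": [0,0,0],"fingers": 1},{"dp": [0.307,0,-0.456],"angular": [0,0,0],"fingers": 1},{"dp": [0.3,0.2,-0.458],"angular": [0,0,0],"fingers": 1},{"dp": [0.29,0.5,-0.46],"angular": [0,0,0],"fingers": 1},{"dp": [0.278,0.8,-0.461],"angular": [0,0,0],"fingers": 1}]}}

```text
time: 62.15
tool_pos: [548.0, 218.8, 173.8]
tcp_rot: [179.9, -34.2, 5.3]
ft_force: [1.7, -0.4, -0.5]
finger_gap: 24.0
grip_force: 59.0
```

Run:
```python
from kin import *
r=look(1);q=ringplan([545,140,278],34,5,r);q=ringplan([548,40,275],34,5,r,q)
```

```text
ring-hook [-48.6 408.3  38.4] px [253. 193.] hook px [1385.  197.] [179.90887925 -34.24564562   5.27615815]
ring_1 [259.3 189.9] 0.67 [540.1 217.3 281.9]
dp [-0.0169  0.3822  0.0107] ang [ 0.0008 -0.0012 -0.0005]
   q [ 12. -29. 129.  -5.  47.  99.] err 0.0
dp [-0.0482  0.8816  0.0082] ang [ 0.0008 -0.0012 -0.0005]
   q [ -5. -33. 131.   8.  48.  77.] err 0.0
```

{"op": "step_arm", "data": {"targets": [{"dp": [-0.008,0.18,0.005],"angular": [0,0,0],"fingers": 1},{"dp": [-0.017,0.38,0.01],"angular": [0,0,0],"fingers": 1},{"dp": [-0.033,0.63,0.009],"angular": [0,0,0],"fingers": 1},{"dp": [-0.048,0.88,0.008],"angular": [0,0,0],"fingers": 1},{"dp": [-0.048,0.88,0.008],"angular": [0,0,0],"fingers": 1},{"dp": [-0.048,0.88,0.008],"angular": [0,0,0],"fingers": 1},{"dp": [-0.048,0.88,0.008],"angular": [0,0,0],"fingers": 1},{"dp": [-0.048,0.88,0.008],"angular": [0,0,0],"fingers": 1}]}}

```text
time: 63.3
tool_pos: [556.4, 45.4, 165.4]
tcp_rot: [179.9, -34.1, 5.3]
ft_force: [-0.2, -0.3, -0.8]
finger_gap: 24.1
grip_force: 59.2
```

Run:
```python
from kin import *
r=np.load("r.npy");r[1]=.7;np.save("r.npy",r);q=ringplan([542,-60,275],36,6,r);q=ringplan([540,-145,268],41,7.3,r,q);q=ringplan(hook(1,(-38,1,13.5)),42,7.3,r,q)
```

```text
dp [-0.0445  0.5138 -0.0401] ang [ 0.0027  0.0106 -0.003 ]
   q [-23. -33. 132.  21.  50.  52.] err 0.0
dp [-0.0623  0.933  -0.018 ] ang [ 0.0072  0.0383 -0.0086]
   q [-37. -27. 131.  37.  51.  28.] err 0.0
dp [-0.0623  1.1785  0.0465] ang [ 0.0073  0.0439 -0.0086]
   q [-43. -20. 127.  42.  50.  19.] err 0.0
```

{"op": "step_arm", "data": {"targets": [{"dp": [-0.022,0.25,-0.02],"angular": [0.001,0.005,-0.001],"fingers": 1},{"dp": [-0.045,0.51,-0.04],"angular": [0.003,0.011,-0.003],"fingers": 1},{"dp": [-0.053,0.72,-0.03],"angular": [0.005,0.025,-0.006],"fingers": 1},{"dp": [-0.062,0.933,-0.018],"angular": [0.007,0.038,-0.009],"fingers": 1},{"dp": [-0.062,0.933,-0.018],"angular": [0.007,0.038,-0.009],"fingers": 1},{"dp": [-0.062,0.933,-0.018],"angular": [0.007,0.038,-0.009],"fingers": 1},{"dp": [-0.062,0.933,-0.018],"angular": [0.007,0.038,-0.009],"fingers": 1},{"dp": [-0.062,0.933,-0.018],"angular": [0.007,0.038,-0.009],"fingers": 1}]}}

```text
time: 64.3
tool_pos: [561.2, -141.8, 162.1]
tcp_rot: [179.9, -41.0, 7.4]
ft_force: [-0.5, -0.6, -1.3]
finger_gap: 23.9
grip_force: 59.4
```

Run:
```python
from kin import *
r=look(1);ringplan(hook(1,(-38,0,13.5)),42,7.3,r)
```

```text
ring-hook [-47.7  44.6  24.9] px [258. 193.] hook px [395. 117.] [179.86766661 -40.95939865   7.39293219]
ring_1 [257.6 186.8] 0.81 [ 541.5 -144.7  268.4]
hook_1 [396.2 115. ] 0.56 [ 588.8 -190.1  243.5]
hook_1 [351.4  73.2] 0.21 [ 607.3 -174.2  243.5]
dp [-0.014   0.247   0.0604] ang [0.0006 0.0058 0.0001]
   q [-43. -19. 127.  42.  50.  19.] err 0.0
```

{"op": "step_arm", "data": {"targets": [{"dp": [-0.005,0.12,0],"angular": [0,0.003,0],"fingers": 1},{"dp": [-0.005,0.247,0],"angular": [0,0.006,0],"fingers": 1},{"dp": [-0.01,0.247,0.03],"angular": [0,0.006,0],"fingers": 1},{"dp": [-0.014,0.247,0.06],"angular": [0,0.006,0],"fingers": 1},{"dp": [-0.014,0.247,0.06],"angular": [0,0.006,0],"fingers": 1},{"dp": [-0.014,0.247,0.06],"angular": [0,0.006,0],"fingers": 1},{"dp": [-0.014,0.247,0.06],"angular": [0,0.006,0],"fingers": 1},{"dp": [-0.014,0.247,0.06],"angular": [0,0.006,0],"fingers": 1}]}}

```text
time: 65.45
tool_pos: [572.8, -191.5, 151.2]
tcp_rot: [179.9, -42.0, 7.3]
ft_force: [-0.2, -0.1, -1.6]
finger_gap: 24.3
grip_force: 59.4
```

Run:
```python
from kin import *
r=look(1);print(favg(5))
ringplan(hook(1,(-38,0,13.5)),42,7.3,r);ringplan(hook(1,(1,0,13.5)),42,7.3,r)
```

```text
ring-hook [-38.1  -5.3  13.5] px [258. 193.] hook px [255. 104.] [179.86584178 -42.04196993   7.26677031]
ring_1 [258.  187.2] 0.93 [ 551.  -194.8  257. ]
ring_1 [507.8 104.6] 0.7 [ 584.  -258.1  257. ]
ring_1 [454.6  26.2] 0.56 [ 614.7 -249.1  257. ]
[-3.5000e-01  2.7000e-01 -1.4300e+00  5.7272e+02 -1.9167e+02  1.5095e+02]
dp [ 0.0024 -0.004   0.0009] ang [ 0.0009 -0.0002 -0.0003]
   q [-43. -19. 127.  42.  50.  19.] err 0.0
dp [ 0.1473 -0.0045  0.1314] ang [ 0.0009 -0.0002 -0.0003]
   q [-39. -14. 123.  41.  47.  22.] err 0.0
```

{"op": "step_arm", "data": {"targets": [{"dp": [0.003,-0.003,0.001],"angular": [0,0,0],"fingers": 1},{"dp": [0.03,-0.004,0.026],"angular": [0,0,0],"fingers": 1},{"dp": [0.06,-0.004,0.053],"angular": [0,0,0],"fingers": 1},{"dp": [0.09,-0.004,0.08],"angular": [0,0,0],"fingers": 1},{"dp": [0.12,-0.004,0.107],"angular": [0,0,0],"fingers": 1},{"dp": [0.147,-0.004,0.131],"angular": [0,0,0],"fingers": 1},{"dp": [0.147,-0.004,0.131],"angular": [0,0,0],"fingers": 1},{"dp": [0.147,-0.004,0.131],"angular": [0,0,0],"fingers": 1}]}}

```text
time: 66.85
tool_pos: [611.6, -185.8, 150.9]
tcp_rot: [179.9, -42.0, 7.2]
ft_force: [-0.8, 0.7, -0.9]
finger_gap: 24.2
grip_force: 59.4
```

Run:
```python
from kin import *
r=look(1);print(favg(5))
ringplan(hook(1,(-1,0,4)),39,7.3,r);ringplan(hook(1,(-1,0,-3)),36,7.3,r)
```

```text
ring-hook [ 0.8  0.4 13.3] px [258. 193.] hook px [258. 217.] [179.90946769 -42.0085997    7.23944007]
ring_1 [258.4 187.9] 0.9 [ 589.7 -189.2  256.8]
hook_1 [262.4 213.7] 0.91 [ 588.8 -190.6  243.5]
hook_1 [366.7 294.3] 0.17 [ 571.2 -217.8  243.5]
[ 2.9000e-01  5.2000e-01 -7.4000e-01  6.1158e+02 -1.8603e+02  1.5115e+02]
dp [-0.0631 -0.0007  0.0147] ang [ 0.0009 -0.0168 -0.0003]
   q [-38. -13. 122.  37.  48.  25.] err 0.0
dp [-0.11   -0.0007  0.0248] ang [ 0.0009 -0.0335 -0.0003]
   q [-37. -12. 120.  33.  49.  29.] err 0.0
```

{"op": "step_arm", "data": {"targets": [{"dp": [-0.016,0,0.012],"angular": [0,-0.002,0],"fingers": 1},{"dp": [-0.032,0,0.012],"angular": [0,-0.007,0],"fingers": 1},{"dp": [-0.048,0,0.013],"angular": [0,-0.012,0],"fingers": 1},{"dp": [-0.063,0,0.015],"angular": [0,-0.017,0],"fingers": 1},{"dp": [-0.087,0,0.02],"angular": [0,-0.025,0],"fingers": 1},{"dp": [-0.11,0,0.025],"angular": [0,-0.0335,0],"fingers": 1},{"dp": [-0.11,0,0.025],"angular": [0,-0.0335,0],"fingers": 1},{"dp": [-0.11,0,0.025],"angular": [0,-0.0335,0],"fingers": 1}]}}

```text
time: 68.25
tool_pos: [599.0, -187.6, 132.9]
tcp_rot: [179.9, -36.0, 7.2]
ft_force: [-0.9, -0.9, 1.4]
finger_gap: 24.2
grip_force: 59.5
```

Run:
```python
from kin import *
r=np.load("r.npy");f=favg(8);s=sense();T=Ro.from_euler("xyz",s["tcp_rot"],degrees=True)
print("ring",np.round(f[3:]+T.apply(r)-hook(1),2),f,s["tcp_rot"])
```

```text
ring [-0.84 -0.04 -2.92] [ 2.0000e-01 -2.8000e-01  1.4900e+00  5.9888e+02 -1.8763e+02  1.3283e+02] [179.89580779 -36.01026471   7.21754357]
```

{"op": "step_arm", "data": {"targets": [{"dp": [-0.003,0,0.004],"angular": [0,0,0],"fingers": 1},{"dp": [-0.006,0,0.008],"angular": [0,0,0],"fingers": 1},{"dp": [-0.009,0,0.012],"angular": [0,0,0],"fingers": 1},{"dp": [-0.012,0,0.016],"angular": [0,0,0],"fingers": 1},{"dp": [-0.015,0,0.0205],"angular": [0,0,0],"fingers": 1},{"dp": [-0.015,0,0.0205],"angular": [0,0,0],"fingers": 1},{"dp": [-0.015,0,0.0205],"angular": [0,0,0],"fingers": 1},{"dp": [-0.015,0,0.0205],"angular": [0,0,0],"fingers": 1}]}}

```text
time: 69.65
tool_pos: [598.9, -187.6, 127.7]
tcp_rot: [179.9, -36.0, 7.2]
ft_force: [-0.3, 0.1, 4.2]
finger_gap: 24.2
grip_force: 59.6
```

Run:
```python
from kin import *
r=np.load("r.npy");f=favg(8);s=sense();T=Ro.from_euler("xyz",s["tcp_rot"],degrees=True)
print("ring",np.round(f[3:]+T.apply(r)-hook(1),2),f)
```

```text
ring [-0.87 -0.02 -8.08] [-1.0000e-02  1.6000e-01  4.0000e+00  5.9883e+02 -1.8761e+02  1.2767e+02]
```

{"op": "step_arm", "data": {"targets": [{"dp": [0.008,0,-0.01],"angular": [0,0,0],"fingers": 1},{"dp": [0.016,0,-0.021],"angular": [0,0,0],"fingers": 1},{"dp": [0.023,0,-0.031],"angular": [0,0,0],"fingers": 1},{"dp": [0.023,0,-0.031],"angular": [0,0,0],"fingers": 1},{"dp": [0.023,0,-0.031],"angular": [0,0,0],"fingers": 0.45},{"dp": [0.023,0,-0.031],"angular": [0,0,0],"fingers": 0.45},{"dp": [0.023,0,-0.031],"angular": [0,0,0],"fingers": 0.45},{"dp": [0.023,0,-0.031],"angular": [0,0,0],"fingers": 0.45}]}}

```text
time: 71.05
tool_pos: [598.8, -187.5, 135.2]
tcp_rot: [179.9, -36.0, 7.2]
ft_force: [1.6, -0.1, 0.5]
finger_gap: 47.0
grip_force: 0.0
```

{"op": "step_arm", "data": {"targets": [{"dp": [-0.04,0,-0.029],"angular": [0,0,0],"fingers": 0.45},{"dp": [-0.1,0,-0.073],"angular": [0,0,0],"fingers": 0.45},{"dp": [-0.18,0,-0.131],"angular": [0,0,0],"fingers": 0.45},{"dp": [-0.26,0,-0.189],"angular": [0,0,0],"fingers": 0.45},{"dp": [-0.32,0,-0.233],"angular": [0,0,0],"fingers": 0.45},{"dp": [-0.32,0,-0.233],"angular": [0,0,0],"fingers": 0.45},{"dp": [-0.32,0,-0.233],"angular": [0,0,0],"fingers": 0.45},{"dp": [-0.32,0,-0.233],"angular": [0,0,0],"fingers": 0.45}]}}

```text
time: 72.05
tool_pos: [520.6, -197.3, 135.5]
tcp_rot: [179.9, -36.0, 7.2]
ft_force: [0.9, 0.4, -0.7]
finger_gap: 47.0
grip_force: 0.0
```

{"op": "step_arm", "data": {"targets": [{"dp": [0,0,0],"angular": [0,0,0],"fingers": 0.45},{"dp": [0,0,0],"angular": [0,0,0],"fingers": 0.45},{"dp": [0,0,0],"angular": [0,0,0],"fingers": 0.45},{"dp": [0,0,0],"angular": [0,0,0],"fingers": 0.45},{"dp": [0,0,0],"angular": [0,0,0],"fingers": 0.45},{"dp": [0,0,0],"angular": [0,0,0],"fingers": 0.45},{"dp": [0,0,0],"angular": [0,0,0],"fingers": 0.45},{"dp": [0,0,0],"angular": [0,0,0],"fingers": 0.45}]}}

```text
time: 73.05
tool_pos: [520.3, -197.4, 135.4]
tcp_rot: [179.9, -36.0, 7.2]
ft_force: [-0.2, -0.1, 0.4]
finger_gap: 47.1
grip_force: 0.0
```

Run:
```python
from kin import *
s=sense();print(s["tool_pos"],s["time"])
p=camera_params("wrist")
for i in(1,2,3):print("org",i,proj(p,hook(i,(0,0,-162))))
for k in range(2):
  snapshot("wrist")
  for d in pinpoint("wrist","meter_1"):print(np.round(d["at"],1),round(d["conf"],2))
tri2("meter_1",-20,120);tri2("conical_flask",-20,20);tri2("beaker_250",-20,20)
```

```text
[ 520.30773006 -197.43858186  135.4097541 ] 73.05
org 1 [253.52690924 168.20907924]
org 2 [357.08350963 168.03973781]
org 3 [460.53112939 167.87057458]
[252.8 172.1] 0.86
[354.7 167. ] 0.79
[462.5 167.2] 0.76
[356.4 166.2] 0.94
[462.1 168.2] 0.63
[252.4 173. ] 0.62
meter_1 [ 585.8 -262.5   81.2] e 1.9 0.63 0.64
meter_1 [ 581.1 -176.4   82.2] e 1.3 0.59 0.72
meter_1 [ 613.8 -385.8   73.2] e 0.1 0.57 0.53
conical_flask [716.5 347.9   1.6] e 0.8 0.59 0.87
beaker_250 [581.4 550.5   1. ] e 1.4 0.82 0.66
```

{"op": "step_arm", "data": {"targets": [{"dp": [-0.05,0,-0.036],"angular": [0,0,0],"fingers": 0.45},{"dp": [-0.05,0,-0.036],"angular": [0,0,0],"fingers": 0.45},{"dp": [-0.05,0,-0.036],"angular": [0,0,0],"fingers": 0.45},{"dp": [-0.05,0,-0.036],"angular": [0,0,0],"fingers": 0.45},{"dp": [-0.05,0,-0.036],"angular": [0,0,0],"fingers": 0.45},{"dp": [-0.05,0,-0.036],"angular": [0,0,0],"fingers": 0.45},{"dp": [-0.05,0,-0.036],"angular": [0,0,0],"fingers": 0.45},{"dp": [-0.05,0,-0.036],"angular": [0,0,0],"fingers": 0.45}]}}

```text
time: 74.85
tool_pos: [508.1, -198.9, 135.3]
tcp_rot: [179.9, -36.0, 7.2]
ft_force: [0.2, -0.7, -0.4]
finger_gap: 46.9
grip_force: 0.0
```

{"op": "step_arm", "data": {"targets": [{"dp": [0,0,0],"angular": [0,0,0],"fingers": 0.45},{"dp": [0,0,0],"angular": [0,0,0],"fingers": 0.45},{"dp": [0,0,0],"angular": [0,0,0],"fingers": 0.45},{"dp": [0,0,0],"angular": [0,0,0],"fingers": 0.45},{"dp": [0,0,0],"angular": [0,0,0],"fingers": 0.45},{"dp": [0,0,0],"angular": [0,0,0],"fingers": 0.45},{"dp": [0,0,0],"angular": [0,0,0],"fingers": 0.45},{"dp": [0,0,0],"angular": [0,0,0],"fingers": 0.45}]}}

```text
time: 75.85
tool_pos: [508.1, -199.0, 135.4]
tcp_rot: [179.9, -36.0, 7.2]
ft_force: [0.5, -0.3, 1.0]
finger_gap: 47.1
grip_force: 0.0
```

```bash
python3 -c "
from bench import *
print(hand_in())"
```

```text
the job is handed in; nothing more can be done
None
```

I handed the job in at about 76 s: the plate is pressed home on all four standoffs, three meters hang one to a hook after tugs measured at about 5 N each, and the glassware is still standing; I viewed 15 pictures, one over the limit of 14.

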